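# Set up a stepped shaft on V-blocks for a runout check

### The arm

A 6-joint arm with a two-finger parallel gripper is mounted at the origin on the work surface. World frame = base frame: x ahead of the robot, y to its left, z up, the work surface at z = 0. Lengths are in m, angles in rad, forces in N, time in s.
With the tool pointing down it reaches from about 0.35 to 0.875 m from the base axis. Payload 15.5 kg.
Tool frame: the origin (TCP) lies on the centre line of the jaws, within the pads' length; the fingertips stand 25 mm ahead of it and the grasp point (between the pads) lies 6 mm ahead of it (manip.tip_extent is the distance from the TCP to the fingertips, in m); z points along the fingers, y is the direction in which the jaws open and shut (so a half turn about z gives the same grasp; the last joint's range is limited). The gripper opens to 85 mm and grips with 20 to 120 N. Pads are 22 mm wide; open, the fingers measure 114 mm over their backs; the gripper's body (76 mm by 85 mm) begins 54 mm behind the grasp point. The pads swing forward as they close: fully open they stand 13 mm farther back than shut.
Start: joints at [-1.373, 0.494, 1.345, -0, 1.302, -0.096], TCP at [0.18, -0.598, 0.256] pointing down, gripper open.
Joint ranges: [-2.91, 2.91], [-0.82, 2.16], [0.22, 2.67], [-1.22, 4.37], [0.12, 2.79], [-3.08, 3.08]. Speed limits (rad/s): [1.89, 1.89, 2.57, 3.01, 3.01, 3.01].

### API

Orientations are given as a rotation vector (axis times angle).
In Python, from workcell import manip gives the robot as it stands.
- The arm moves only by the tool apply_moves, never from a script. Its argument "motion" is a list of rows, each an object of numbers: "x", "y", "z": the shift along the world's x, y, z as a fraction of full scale; "rx", "ry", "rz": the turn, a rotation vector about the world's x, y, z as a fraction of full scale; "hand": the gripper's target within -1 to 1 (fully open at 1, half-way at 0, shut at -1). In form: [{"x": .., "y": .., "z": .., "rx": .., "ry": .., "rz": .., "hand": ..}, ...]. A call has 1 to 12 rows; each row shifts and turns the commanded pose from where the row before left it; what a row does not reach is not made up. Full scale, the value 1, is 0.06 m for a shift and 6 degrees for a turn. A row lasts 1/8 s, in which the tool goes at most 62.5 mm and 10.7 degrees, less where a joint would pass 70% of its speed; a pose out of reach is approached as far as the arm can. A call with a number of a shift or a turn outside -1 to 1 is refused whole. A call with a gripper value outside its range is refused whole. The fingers move at their own pace and stop on an object; the grip force is fixed at half the most. Time passes only in rows, so rows that do not move let the fingers close. It gives the time, the measured TCP pose, the force and the opening at its end, in the units of the state.
- manip.sense(): the state, without advancing time (a new reading comes with each control period).
- manip.get_image(name): name is "side" or "top" or "wrist"; returns a dict with "pixels" (384x512x3 uint8, red, green, blue), "camera_matrix" (3x3 intrinsics, pixels), "cam_to_world" (4x4, takes a point from camera to world coordinates). Camera axes: x right, y up, looking along -z (the intrinsics and any distortion apply to the point x, -y, -z); pixel columns grow to the right and rows downward; lengths in m; the calibration is good to about 2 mm. A picture is of the moment at which its call begins. There is no depth.
- manip.close_job(): hands the job in, once; it reports no verdict.
The state is a dict: "time": time; "joint_positions": joint angles; "joint_vel": joint speeds; "joint_efforts": joint torques, N m; "eef_pos": TCP position; "eef_rot": TCP orientation; "wrist_force": force on the tool from outside, world axes, zero at the start; "torque": the same for the moment, N m; "grip_width": opening from 0.0 (shut) to 1.0 (fully open).
Only numpy, scipy, OpenCV 4.12 (cv2) and the standard library are available. Lean on these libraries where they do the work, as an engineer would, in place of code of your own. Each camera call takes 0.05 s, during which the arm holds its last target. There are 200 camera calls.

### The job

Set the stepped shaft up level for a runout check: on the surface plate, lay the packing plate with one V-block centred on top of it, stand the other V-block straight on the plate, and lower the shaft gently into both grooves, thin journal in the raised block and thick journal in the other, each block about midway along its journal. The shaft lies square to the dial indicator's plunger, its pinion straight in front of the tip with a gap of about 14 mm, the thick end away from the indicator. Do not touch the indicator, and leave the tin, file, wrench and spray can where they are.

Things in the scene. Friction and masses are not known exactly. Their poses are not given: they have to be found in the camera images.
- plate_top (a point): Fixed cast-iron surface plate, green sides, grey ground top, 200 mm (its x) by 280 mm (its y), 40 mm high. Point: centre of its top face, z up; x points away from the robot, to the back edge with the dial indicator at one corner and a small dark fixed angle plate (50 x 55 x 50 mm high) at the other.
- dial_tip (a point): Tip of the dial indicator's level plunger, 46 mm above the plate. Indicator (red 50 mm base, white 42 mm dial facing up) is fixed at the left or right back corner. Axes as the plate's: x from the tip back along the plunger; dial's rim 24 mm, 125 mm high post 90 mm behind the tip. The shaft's axis belongs at x = -30 mm, the pinion's middle at y = 0.
- vblock_bright_c (a point): Bright steel V-block, loose, 0.26 kg: 30 mm along its groove (its x, flat end faces), 45 mm across (y), 40 mm high; point at its centre, half-way up, z up. 90-degree groove in the top, 34 mm wide, its root 23 mm above the underside; a cylinder of radius r lies with its axis 1.414 r above the root. One of a pair: either may go in either place, either way round.
- vblock_black_c (a point): Blackened steel V-block, loose, the same size, shape and axes as the bright one.
- packing_c (a point): Brass-coloured flat packing plate, loose, 0.17 kg, 45 mm (its x) by 60 mm (its y) by 8.5 mm thick; point at its centre, z up. Raises a V-block so that the shaft lies level. Best with its 60 mm length across the shaft, so that the V-block stands wholly on it.
- shaft_c (a point): Stepped shaft, loose, 0.45 kg, 220 mm long, lying level; point on its axis at mid-length, about its balance point; x along the axis to the dark pinion's end. Along x in mm: thick journal dia. 32, -110 to -35 (V-block near -62); blue middle dia. 26, to 35, grip here; thin journal dia. 20, to 90 (raised block near 62); pinion dia. 32, to 110. Axis 16 up on the bench, 45.6 above the plate in place.
- tin_c (a point): Round tin with a red and yellow lid, diameter 55 mm, 36 mm high, loose, point at its centre. To be left alone.
- file: File with an orange handle, 235 mm long along its x, 26 mm wide and high, loose; origin on its underside near mid-length. To be left alone.
- wrench: Steel wrench, 170 mm long, lying flat in front of the plate, loose. To be left alone.
- spray_can: Yellow spray can with a red cap, diameter 60 mm, 150 mm high, loose, behind the working area on the right. Origin at the centre of its underside. To be left alone.
There are look-alikes about, which are no part of the job. What is shaped like the part that bears shaft_c but red is not meant.

How it is judged:
By the outcome, as a careful person would: the job done as asked, in the order asked, and still so for the second after the job is handed in, with the robot touching nothing.
It also fails if it takes over 106 s, if anything falls off the work surface, if the arm or the gripper's body presses on something with over 40 N, if the wrist force passes 120 N, or if a joint passes its speed limit or range.

## Working session

There is one attempt and no reset: what is moved stays moved. The work goes in short steps, Python scripts to look and compute and a tool call to move; the robot and the scene stay as the last step left them, time stands still between calls to the robot, and variables do not carry over. Pictures are saved under pics/ and viewed, about 12 in all and at most 16, crops included, and the job is handed in when it is done.

Besides the shell and the picture viewer there is one more tool, called after ">>>" as name([rows], argument=value, ...), one row to a line, values as JSON. apply_moves: Moves the arm, as the interface text tells. Shift numbers are shares of 0.06 m and turn numbers shares of 6 degrees, none past 1 either way. Its arguments: {"type":"object","properties":{"motion":{"type":"array"}},"required":["motion"]}

```bash
mkdir -p pics; ls
cat > h.py <<'E'
import numpy as np, cv2
from workcell import manip
def grab(n,f=None):
    d=manip.get_image(n); 
    if f: cv2.imwrite('pics/'+f,d['pixels'][:,:,::-1])
    return d
def ray(d,u,v):
    K=np.array(d['camera_matrix']);T=np.array(d['cam_to_world'])
    p=np.linalg.inv(K)@[u,v,1]; r=T[:3,:3]@np.array([p[0],-p[1],-p[2]]); return T[:3,3],r
def at(d,u,v,z):
    o,r=ray(d,u,v); return o+r*(z-o[2])/r[2]
def proj(d,P):
    K=np.array(d['camera_matrix']);T=np.array(d['cam_to_world'])
    c=T[:3,:3].T@(np.array(P)-T[:3,3]); q=K@np.array([c[0],-c[1],-c[2]]); return q[:2]/q[2]
E
python3 - <<'E'
from h import *
import pickle
D={}
for n in('top','side','wrist'):
    d=grab(n); D[n]=d; print(n,d['camera_matrix'],d['cam_to_world'],[k for k in d])
    cv2.imwrite(f'pics/{n}0.png',cv2.resize(d['pixels'][:,:,::-1],(800,600),interpolation=cv2.INTER_CUBIC))
pickle.dump(D,open('D0.pkl','wb'))
print(manip.sense())
E
```

```text
pics
top [[360.65970845   0.         257.27112709]
 [  0.         360.65970845 188.56087977]
 [  0.           0.           1.        ]] [[-0.00492647  0.99273354 -0.12023251  0.36801434]
 [-0.99995753 -0.00395411  0.00832458 -0.07773492]
 [ 0.00778867  0.12026842  0.99271086  1.09141917]
 [ 0.          0.          0.          1.        ]] ['pixels', 'camera_matrix', 'cam_to_world']
side [[398.42057923   0.         252.50485012]
 [  0.         398.42057923 194.45485383]
 [  0.           0.           1.        ]] [[-0.69447377  0.50273581 -0.51474546 -0.12401485]
 [-0.71938507 -0.49889953  0.48330568  0.4497447 ]
 [-0.0138312   0.70594332  0.70813327  0.89145948]
 [ 0.          0.          0.          1.        ]] ['pixels', 'camera_matrix', 'cam_to_world']
wrist [[330.9721948    0.         255.97924858]
 [  0.         330.9721948  183.63905372]
 [  0.           0.           1.        ]] [[ 0.28976838  0.91177192  0.29104338  0.25549812]
 [-0.95709567  0.27651236  0.08665324 -0.57676646]
 [-0.0014691  -0.30366573  0.9527775   0.37368509]
 [ 0.          0.          0.          1.        ]] ['pixels', 'camera_matrix', 'cam_to_world']
{'time': 0.15, 'joint_positions': array([-1.37350992e+00,  4.94077666e-01,  1.34594703e+00,  1.82959442e-05,
        1.30252801e+00, -9.54991879e-02]), 'joint_vel': array([ 0.00126049, -0.00045933, -0.00143181,  0.00033259, -0.00261082,
       -0.00014339]), 'joint_efforts': array([ 1.28525380e-04, -8.82542682e+01, -3.84061432e+01, -1.96895189e-04,
        7.14868685e-03, -4.30453053e-05]), 'eef_pos': array([ 0.18034909, -0.59816212,  0.25582824]), 'eef_rot': array([-3.10704090e+00, -4.58118059e-01,  4.90298242e-05]), 'wrist_force': array([ 0.67904007, -0.58612107, -0.28060884]), 'torque': array([0.00543807, 0.00331753, 0.03187578]), 'grip_width': 1.0001954307590744}
```

View pics/top0.png

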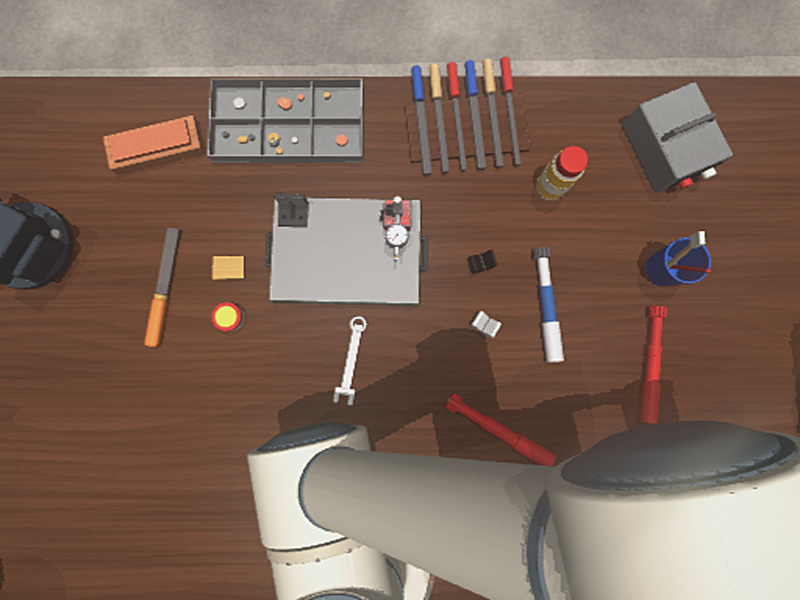

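View pics/side0.png

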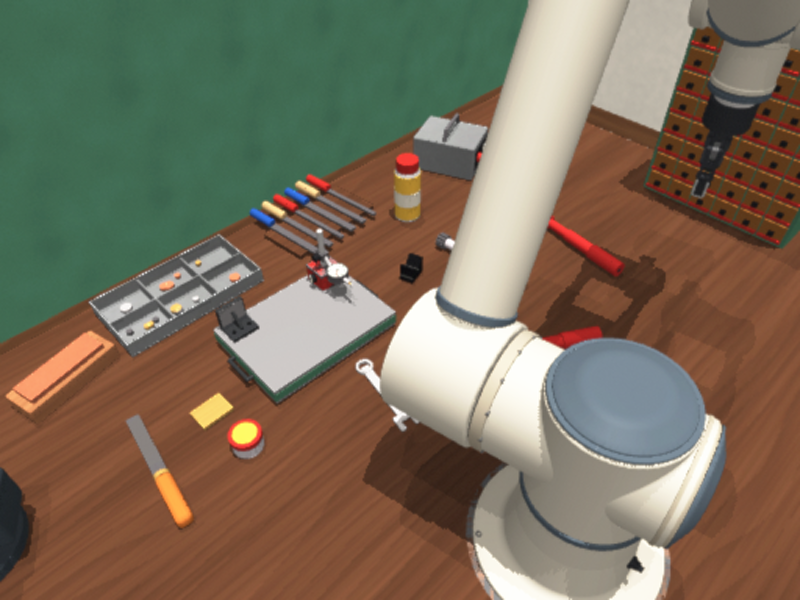

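The top view shows the real shaft, white/blue/white with a dark pinion, at (547,300). The look-alikes are the red shafts at (500,430) and (653,360). The V-blocks are at (482,262) black and (487,324) bright, and the brass packing is at (228,267); the file handle and the orange box at (150,143) are not it. The indicator sits at the plate's right back corner, with its tip near (395,262).

Run:
```python
from h import *
import pickle
d=pickle.load(open('D0.pkl','rb'))['top']; s=1.5625
for n,u,v,z in [('packing',228,267,.0085),('bright',487,324,.04),('black',482,262,.04),('pinion end',542,250,.016),('thick end',554,360,.016),('tip',395,262,.086),('pl BL',273,197,.04),('pl BR',420,200,.04),('pl FR',419,303,.04),('pl FL',270,301,.04),('tin',226,317,.036),('wr',350,360,0),('can',572,160,.15)]:
    print(n,at(d,u/s,v/s,z).round(4))
im=d['pixels'][:,:,::-1]
a=cv2.resize(im[125:245,285:375],(600,800)[:1]+(800,),interpolation=cv2.INTER_CUBIC)
cv2.imwrite('pics/c1.png',cv2.resize(im[120:260,125:365],(800,467),interpolation=cv2.INTER_CUBIC))
```

```text
packing [0.5546 0.2509 0.0085]
bright [ 0.4394 -0.2452  0.04  ]
black [ 0.557  -0.2385  0.04  ]
pinion end [ 0.5846 -0.3595  0.016 ]
thick end [ 0.372  -0.3749  0.016 ]
tip [ 0.5493 -0.0738  0.086 ]
pl BL [0.6848 0.1597 0.04  ]
pl BR [ 0.6781 -0.122   0.04  ]
pl FR [ 0.4794 -0.1184  0.04  ]
pl FL [0.4843 0.1608 0.04  ]
tin [0.4549 0.2433 0.036 ]
wr [0.374  0.0137 0.    ]
can [ 0.7164 -0.3822  0.15  ]
```

View pics/c1.png

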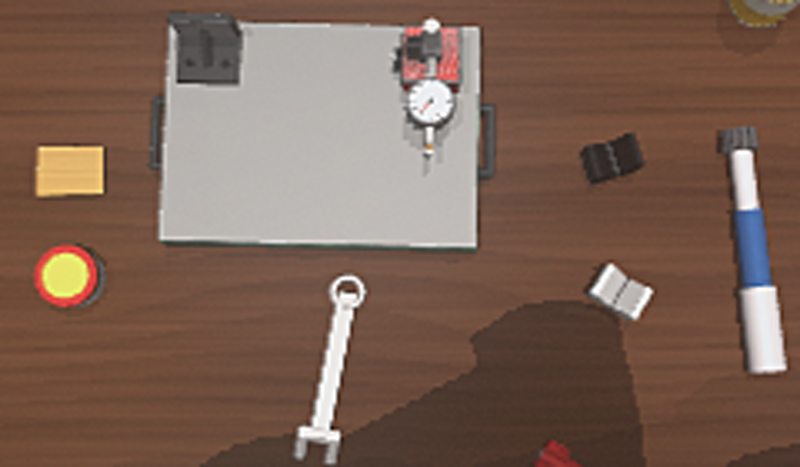

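>>> apply_moves([
  {"x": 0.45, "y": 0.86, "z": 0.1, "rz": -0.23, "hand": 1},
  {"x": 0.45, "y": 0.86, "z": 0.1, "rz": -0.23, "hand": 1},
  {"x": 0.45, "y": 0.86, "z": 0.1, "rz": -0.23, "hand": 1},
  {"x": 0.45, "y": 0.86, "z": 0.1, "rz": -0.23, "hand": 1},
  {"x": 0.45, "y": 0.86, "z": 0.1, "rz": -0.23, "hand": 1},
  {"x": 0.45, "y": 0.86, "z": 0.1, "rz": -0.23, "hand": 1},
  {"x": 0.45, "y": 0.86, "z": 0, "rz": -0.23, "hand": 1},
  {"x": 0.45, "y": 0.86, "z": 0, "rz": -0.23, "hand": 1},
  {"x": 0.45, "y": 0.86, "z": 0, "rz": -0.23, "hand": 1},
  {"x": 0.45, "y": 0.86, "z": 0, "rz": -0.23, "hand": 1},
  {"x": 0.45, "y": 0.86, "z": 0, "rz": -0.23, "hand": 1},
  {"x": 0.45, "y": 0.86, "z": 0, "rz": -0.23, "hand": 1},
])

```text
invalid input
```

Run:
```python
from h import *
import pickle
D={n:grab(n) for n in('wrist','top')}
pickle.dump(D,open('D1.pkl','wb'))
im=D['wrist']['pixels'][:,:,::-1]
cv2.imwrite('pics/w1.png',cv2.resize(im,(800,600),interpolation=cv2.INTER_CUBIC))
print(manip.sense()['eef_pos'],manip.sense()['eef_rot'])
```

```text
[ 0.18038832 -0.59825323  0.25601247] [-3.10742671e+00 -4.58246333e-01  1.61570165e-05]
```

View pics/w1.png

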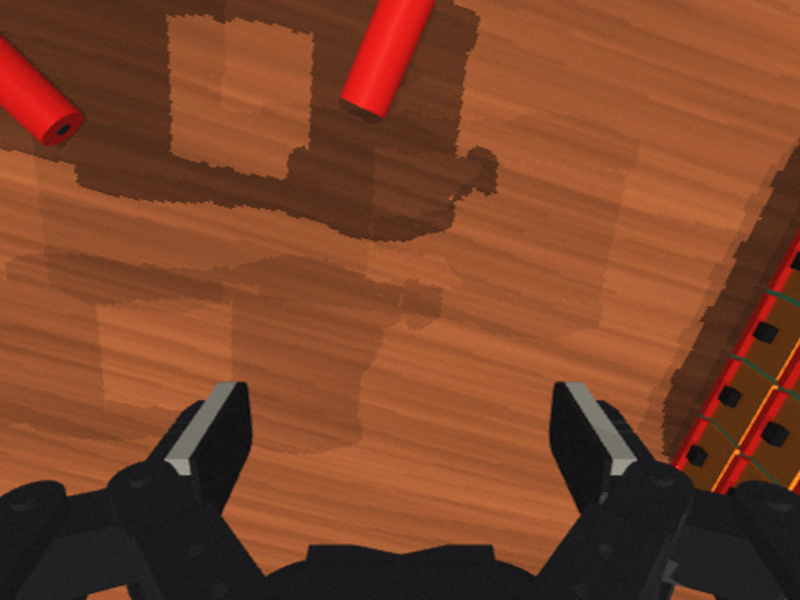

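The move was refused, so that picture showed only bare bench and the red decoys. I'll resend it with all the keys.

>>> apply_moves([
  {"x": 0.45, "y": 0.86, "z": 0.1, "rx": 0, "ry": 0, "rz": -0.23, "hand": 1},
  {"x": 0.45, "y": 0.86, "z": 0.1, "rx": 0, "ry": 0, "rz": -0.23, "hand": 1},
  {"x": 0.45, "y": 0.86, "z": 0.1, "rx": 0, "ry": 0, "rz": -0.23, "hand": 1},
  {"x": 0.45, "y": 0.86, "z": 0.1, "rx": 0, "ry": 0, "rz": -0.23, "hand": 1},
  {"x": 0.45, "y": 0.86, "z": 0.1, "rx": 0, "ry": 0, "rz": -0.23, "hand": 1},
  {"x": 0.45, "y": 0.86, "z": 0.1, "rx": 0, "ry": 0, "rz": -0.23, "hand": 1},
  {"x": 0.45, "y": 0.86, "z": 0, "rx": 0, "ry": 0, "rz": -0.23, "hand": 1},
  {"x": 0.45, "y": 0.86, "z": 0, "rx": 0, "ry": 0, "rz": -0.23, "hand": 1},
  {"x": 0.45, "y": 0.86, "z": 0, "rx": 0, "ry": 0, "rz": -0.23, "hand": 1},
  {"x": 0.45, "y": 0.86, "z": 0, "rx": 0, "ry": 0, "rz": -0.23, "hand": 1},
  {"x": 0.45, "y": 0.86, "z": 0, "rx": 0, "ry": 0, "rz": -0.23, "hand": 1},
  {"x": 0.45, "y": 0.86, "z": 0, "rx": 0, "ry": 0, "rz": -0.23, "hand": 1},
])

```text
time: 1.75
eef_pos: [0.5051, 0.0228, 0.2924]
eef_rot: [3.141, 0.005, 0.001]
wrist_force: [0.6, -0.0, -0.4]
grip_width: 1.001
```

Run:
```python
from h import *
import pickle
D={n:grab(n) for n in('wrist','top')}
pickle.dump(D,open('D1.pkl','wb'))
im=D['wrist']['pixels'][:,:,::-1]
cv2.imwrite('pics/w2.png',cv2.resize(im,(800,600),interpolation=cv2.INTER_CUBIC))
print(manip.sense()['eef_pos'],manip.sense()['eef_rot'],D['wrist']['cam_to_world'])
```

```text
[0.5061659  0.02509822 0.29216275] [-3.14048479e+00 -1.15550498e-02 -1.54836599e-03] [[ 4.34489464e-03  9.52813335e-01  3.03525733e-01  5.83448879e-01]
 [-9.99990470e-01  4.26903279e-03  9.13470700e-04  2.19749999e-02]
 [-4.25394242e-04 -3.03526809e-01  9.52822804e-01  4.10350282e-01]
 [ 0.00000000e+00  0.00000000e+00  0.00000000e+00  1.00000000e+00]]
```

View pics/w2.png

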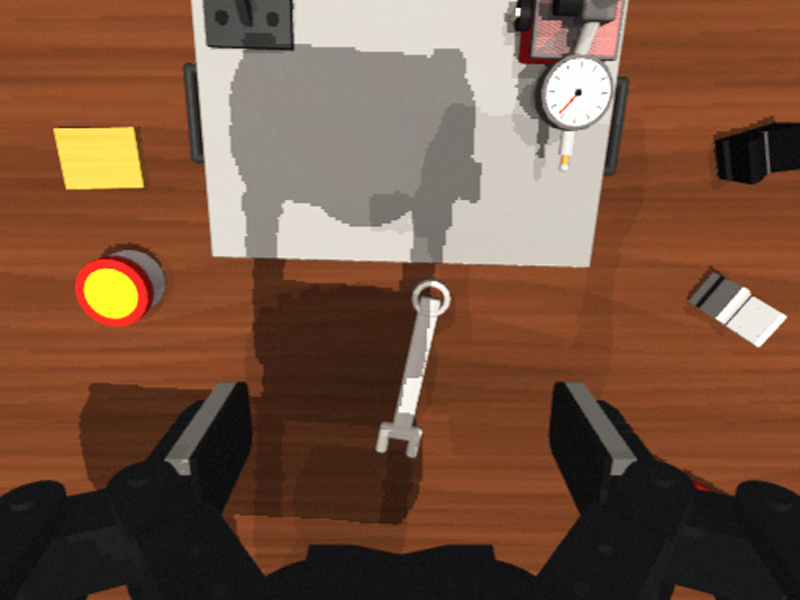

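The wrist view shows the plate front corners at (213,256) and (590,267), the tip at (564,170), and the packing corners at (54,128), (135,127), (144,187) and (66,189). The bright V-block is at (738,308).

Run:
```python
from h import *
import pickle
D=pickle.load(open('D1.pkl','rb'));d=D['wrist'];s=1.5625
P=lambda u,v,z:at(d,u/s,v/s,z)
for n,u,v,z in [('FL',213,256,.04),('FR',590,267,.04),('Rback',625,10,.04),('Lb',193,10,.04),('tip',564,170,.086),('dialc',577,92,.09),('p',54,128,.0085),('p',135,127,.0085),('p',144,187,.0085),('p',66,189,.0085),
 ('b',712,268,.04),('b',787,317,.04),('b',760,346,.04),('b',688,300,.04),('tin',113,291,.036)]:
    print(n,P(u,v,z)[:2].round(4))
FL,FR=P(213,256,.04),P(590,267,.04);e=FL-FR;print('yaw',np.degrees(np.arctan2(-e[0],e[1])),np.hypot(*e[:2]))
# subpixel: fit plate front edge, packing contours by color
im=d['pixels']; hsv=cv2.cvtColor(im,cv2.COLOR_RGB2HSV)
m=cv2.inRange(hsv,(20,100,120),(35,255,255)); m[:, 110:]=0; m[125:]=0
c=max(cv2.findContours(m,0,1)[0],key=cv2.contourArea)[:,0]
w=np.array([P(s*u,s*v,.0085)[:2] for u,v in c]).astype(np.float32)
print('packing',cv2.minAreaRect(w))
# front edge: strongest gradient down columns
g=im.mean(2); pts=[]
for u in range(140,375,4):
    col=g[150:185,u]; k=np.argmin(np.diff(col)); pts.append(P(s*u,s*(150+k+.5),.04)[:2])
pts=np.array(pts);f=np.polyfit(pts[:,1],pts[:,0],1);r=pts[:,0]-np.polyval(f,pts[:,1]);ok=abs(r-np.median(r))<.003
f=np.polyfit(pts[ok,1],pts[ok,0],1);print('edge yaw',-np.degrees(np.arctan(f[0])),f,ok.sum(),len(ok))
# zoom top image for blocks/shaft
t=D['top']['pixels'][:,:,::-1]; w2=im[:,:,::-1]
A=cv2.resize(w2[60:140,320:410],(450,400),interpolation=cv2.INTER_CUBIC);B=cv2.resize(t[150:240,290:370],(356,400),interpolation=cv2.INTER_CUBIC)
cv2.imwrite('pics/c2.png',np.hstack([A,B])[:,:800])
```

```text
FL [0.4888 0.1596]
FR [ 0.4816 -0.1194]
Rback [ 0.6527 -0.122 ]
Lb [0.6515 0.1553]
tip [ 0.5559 -0.0787]
dialc [ 0.6006 -0.0806]
p [0.5782 0.2792]
p [0.5792 0.2189]
p [0.5351 0.2186]
p [0.5334 0.2789]
b [ 0.4813 -0.2101]
b [ 0.4426 -0.2748]
b [ 0.4184 -0.2593]
b [ 0.4561 -0.1966]
tin [0.46   0.2402]
yaw -1.4714963780267882 0.27911895191487684
packing ((0.5567857027053833, 0.2500162124633789), (0.04409893974661827, 0.05943114310503006), 1.4093679189682007)
edge yaw -1.4439408477809734 [0.02520686 0.48500962] 56 59
```

View pics/c2.png

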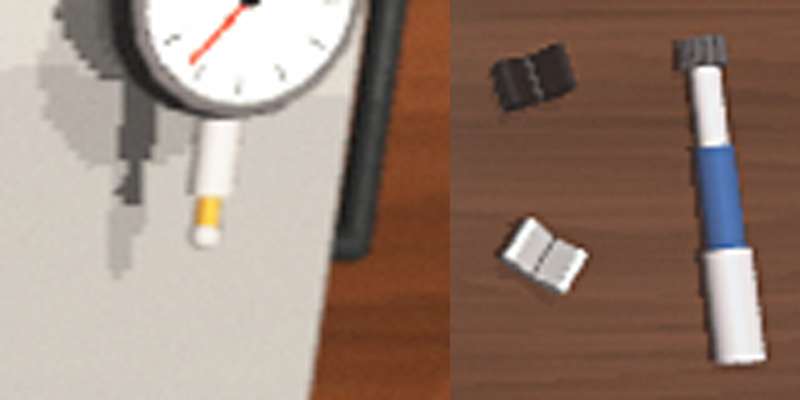

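The crop confirms the tip, at about native (361,109.4). It also confirms the true shaft (blue middle, dark pinion pointing away) and both V-blocks. I'll start with the packing.

>>> apply_moves([
  {"x": 0.07, "y": 0.31, "z": -0.1, "rx": 0, "ry": 0, "rz": 1, "hand": 1},
  {"x": 0.07, "y": 0.31, "z": -0.1, "rx": 0, "ry": 0, "rz": 1, "hand": 1},
  {"x": 0.07, "y": 0.31, "z": -0.1, "rx": 0, "ry": 0, "rz": 1, "hand": 1},
  {"x": 0.07, "y": 0.31, "z": -0.1, "rx": 0, "ry": 0, "rz": 1, "hand": 1},
  {"x": 0.07, "y": 0.31, "z": -0.1, "rx": 0, "ry": 0, "rz": 1, "hand": 1},
  {"x": 0.07, "y": 0.31, "z": -0.1, "rx": 0, "ry": 0, "rz": 1, "hand": 1},
  {"x": 0.07, "y": 0.31, "z": -0.1, "rx": 0, "ry": 0, "rz": 1, "hand": 1},
  {"x": 0.07, "y": 0.31, "z": -0.1, "rx": 0, "ry": 0, "rz": 1, "hand": 1},
  {"x": 0.07, "y": 0.31, "z": -0.1, "rx": 0, "ry": 0, "rz": 1, "hand": 1},
  {"x": 0.07, "y": 0.32, "z": -0.1, "rx": 0, "ry": 0, "rz": 1, "hand": 1},
  {"x": 0.07, "y": 0.32, "z": -0.1, "rx": 0, "ry": 0, "rz": 1, "hand": 1},
  {"x": 0.07, "y": 0.32, "z": -0.1, "rx": 0, "ry": 0, "rz": 1, "hand": 1},
])

```text
time: 3.35
eef_pos: [0.5549, 0.2459, 0.22]
eef_rot: [2.535, 1.856, -0.0]
wrist_force: [0.7, 0.1, 0.4]
grip_width: 1.001
```

>>> apply_moves([
  {"x": 0, "y": 0, "z": -0.4, "rx": 0, "ry": 0, "rz": 1, "hand": 0.8},
  {"x": 0, "y": 0, "z": -0.4, "rx": 0, "ry": 0, "rz": 1, "hand": 0.8},
  {"x": 0, "y": 0, "z": -0.4, "rx": 0, "ry": 0, "rz": 1, "hand": 0.8},
  {"x": 0, "y": 0, "z": 0, "rx": 0, "ry": 0, "rz": 0.17, "hand": 0.8},
  {"x": 0, "y": 0, "z": 0, "rx": 0, "ry": 0, "rz": 0, "hand": 0.8},
])

```text
time: 3.98
eef_pos: [0.5552, 0.2457, 0.1491]
eef_rot: [2.199, 2.243, 0.001]
wrist_force: [0.1, -0.7, 0.2]
grip_width: 0.901
```

```bash
cat >> h.py <<'E'
from scipy.spatial.transform import Rotation as R
def st():
    s=manip.sense(); M=R.from_rotvec(s['eef_rot']).as_matrix()
    print('t',s['time'],'pos',s['eef_pos'].round(4),'yaw %.2f'%np.degrees(np.arctan2(M[1,0],M[0,0])),'toolz',M[:,2].round(4),'F',np.round(s['wrist_force'],1),'w %.3f'%s['grip_width'],'tip',manip.tip_extent)
    return s
E
python3 - <<'E'
from h import *
import pickle
st()
d=grab('wrist');im=d['pixels'];hsv=cv2.cvtColor(im,cv2.COLOR_RGB2HSV)
m=cv2.inRange(hsv,(20,100,120),(35,255,255))
for c in sorted(cv2.findContours(m,0,1)[0],key=cv2.contourArea)[-2:]:
    w=np.array([at(d,u,v,.0085)[:2] for u,v in c[:,0]]).astype(np.float32); print(cv2.contourArea(c),cv2.minAreaRect(w))
cv2.imwrite('pics/w3.png',im[:,:,::-1])
E
```

```text
t 3.975 pos [0.5552 0.2457 0.1491] yaw 91.12 toolz [ 8.e-04  2.e-04 -1.e+00] F [ 0.1 -0.7  0.2] w 0.901 tip 0.025
706.5 ((0.5531147718429565, 0.23269762098789215), (0.03662187606096268, 0.02449202910065651), 1.1562939882278442)
2070.0 ((0.44708019495010376, 0.23280729353427887), (0.043971288949251175, 0.043479207903146744), 1.1541872024536133)
```

View pics/w3.png

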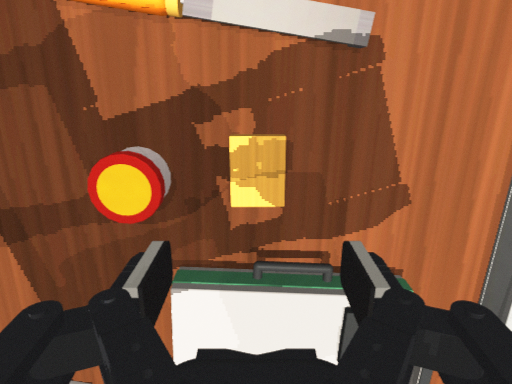

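The packing is at pixels (229–285, 135–207), clear of the tin at (127,187).

Run:
```python
from h import *
d=grab('wrist')
c=np.array([at(d,u,v,.0085) for u,v in [(229,135),(285.5,135),(285.5,207),(230,207)]]);print(c.round(4),c.mean(0).round(4))
```

```text
[[0.5344 0.2798 0.0085]
 [0.5787 0.2807 0.0085]
 [0.5816 0.2202 0.0085]
 [0.535  0.2192 0.0085]] [0.5574 0.25   0.0085]
```

>>> apply_moves([
  {"x": 0.03, "y": 0.07, "z": -0.5, "rx": 0, "ry": 0, "rz": 0.05, "hand": 0.3},
  {"x": 0, "y": 0, "z": -0.5, "rx": 0, "ry": 0, "rz": 0, "hand": 0.3},
  {"x": 0, "y": 0, "z": -0.5, "rx": 0, "ry": 0, "rz": 0, "hand": 0.3},
  {"x": 0, "y": 0, "z": -0.4, "rx": 0, "ry": 0, "rz": 0, "hand": 0.3},
  {"x": 0, "y": 0, "z": -0.05, "rx": 0, "ry": 0, "rz": 0, "hand": 0.3},
  {"x": 0, "y": 0, "z": -0.05, "rx": 0, "ry": 0, "rz": 0, "hand": 0.3},
  {"x": 0, "y": 0, "z": -0.05, "rx": 0, "ry": 0, "rz": 0, "hand": 0.3},
])

```text
time: 4.95
eef_pos: [0.5573, 0.2502, 0.0263]
eef_rot: [2.191, 2.25, 0.003]
wrist_force: [-0.0, 0.7, -0.0]
grip_width: 0.65
```

Run:
```python
from h import *
st()
d=grab('wrist');s=grab('side')
u,v=proj(s,[.557,.25,.02]);print(u,v)
u,v=int(u),int(v)
a=cv2.resize(d['pixels'][60:360,80:430,::-1],(467,400));b=cv2.resize(s['pixels'][max(0,v-35):v+35,u-29:u+29,::-1],(331,400),interpolation=cv2.INTER_CUBIC)
cv2.imwrite('pics/c3.png',np.hstack([a,b]))
```

```text
t 4.95 pos [0.5573 0.2502 0.0263] yaw 91.52 toolz [ 1.7e-03  6.0e-04 -1.0e+00] F [-0.   0.7 -0. ] w 0.650 tip 0.025
133.7494162745699 259.29028695483265
```

View pics/c3.png

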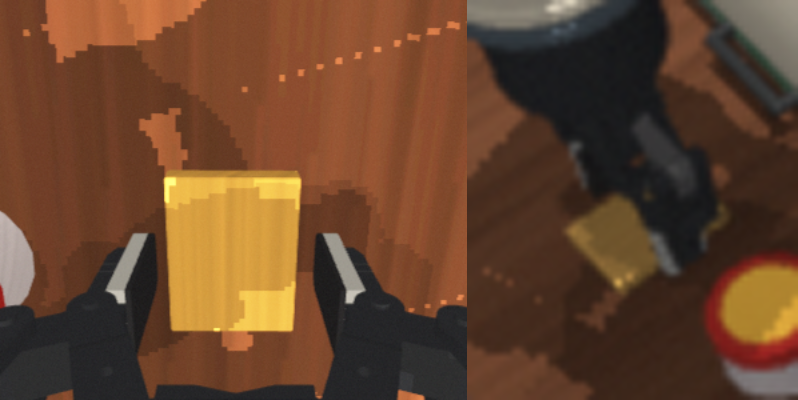

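>>> apply_moves([
  {"x": 0, "y": 0, "z": -0.04, "rx": 0, "ry": 0, "rz": 0, "hand": 0.2},
  {"x": 0, "y": 0, "z": -0.03, "rx": 0, "ry": 0, "rz": 0, "hand": 0.2},
  {"x": 0, "y": 0, "z": 0, "rx": 0, "ry": 0, "rz": 0, "hand": 0.2},
])

```text
time: 5.42
eef_pos: [0.5567, 0.2501, 0.0217]
eef_rot: [2.191, 2.251, 0.001]
wrist_force: [-3.0, -1.4, 12.7]
grip_width: 0.601
```

>>> apply_moves([
  {"x": 0, "y": 0, "z": -0.02, "rx": 0, "ry": 0, "rz": 0, "hand": 0.2},
  {"x": 0, "y": 0, "z": 0, "rx": 0, "ry": 0, "rz": 0, "hand": 0.2},
])

```text
time: 5.68
eef_pos: [0.5568, 0.25, 0.0216]
eef_rot: [2.191, 2.251, 0.001]
wrist_force: [-7.9, -2.7, 34.2]
grip_width: 0.606
```

>>> apply_moves([
  {"x": 0, "y": 0, "z": 0.05, "rx": 0, "ry": 0, "rz": 0, "hand": 0.2},
  {"x": 0, "y": 0, "z": 0, "rx": 0, "ry": 0, "rz": 0, "hand": 0},
  {"x": 0, "y": 0, "z": 0, "rx": 0, "ry": 0, "rz": 0, "hand": -0.5},
  {"x": 0, "y": 0, "z": 0, "rx": 0, "ry": 0, "rz": 0, "hand": -1},
  {"x": 0, "y": 0, "z": 0, "rx": 0, "ry": 0, "rz": 0, "hand": -1},
])

```text
time: 6.3
eef_pos: [0.5568, 0.2501, 0.0238]
eef_rot: [2.191, 2.251, 0.001]
wrist_force: [-4.1, -0.6, 21.5]
grip_width: 0.508
```

>>> apply_moves([
  {"x": 0, "y": 0, "z": 0.1, "rx": 0, "ry": 0, "rz": 0, "hand": -1},
  {"x": 0, "y": 0, "z": 0.6, "rx": 0, "ry": 0, "rz": 0, "hand": -1},
  {"x": 0, "y": 0, "z": 0.7, "rx": 0, "ry": 0, "rz": 0, "hand": -1},
  {"x": 0, "y": 0, "z": 0.6, "rx": 0, "ry": 0, "rz": 0.5, "hand": -1},
  {"x": -0.04, "y": -0.35, "z": 0, "rx": 0, "ry": 0, "rz": 1, "hand": -1},
  {"x": -0.04, "y": -0.35, "z": 0, "rx": 0, "ry": 0, "rz": 1, "hand": -1},
  {"x": -0.04, "y": -0.35, "z": 0, "rx": 0, "ry": 0, "rz": 1, "hand": -1},
  {"x": -0.04, "y": -0.35, "z": 0, "rx": 0, "ry": 0, "rz": 1, "hand": -1},
  {"x": -0.04, "y": -0.35, "z": 0, "rx": 0, "ry": 0, "rz": 1, "hand": -1},
  {"x": -0.04, "y": -0.35, "z": 0, "rx": 0, "ry": 0, "rz": 1, "hand": -1},
  {"x": -0.04, "y": -0.35, "z": 0, "rx": 0, "ry": 0, "rz": 1, "hand": -1},
  {"x": -0.04, "y": -0.35, "z": 0, "rx": 0, "ry": 0, "rz": 1, "hand": -1},
])

```text
time: 7.8
eef_pos: [0.5371, 0.0813, 0.1427]
eef_rot: [-1.004, -2.977, 0.0]
wrist_force: [-1.1, 0.2, -2.0]
grip_width: 0.502
```

>>> apply_moves([
  {"x": -0.04, "y": -0.35, "z": 0, "rx": 0, "ry": 0, "rz": 1, "hand": -1},
  {"x": -0.04, "y": -0.35, "z": 0, "rx": 0, "ry": 0, "rz": 1, "hand": -1},
  {"x": -0.04, "y": -0.35, "z": 0, "rx": 0, "ry": 0, "rz": 1, "hand": -1},
  {"x": -0.04, "y": -0.35, "z": 0, "rx": 0, "ry": 0, "rz": 1, "hand": -1},
  {"x": -0.04, "y": -0.35, "z": 0, "rx": 0, "ry": 0, "rz": 1, "hand": -1},
  {"x": 0, "y": -0.28, "z": 0, "rx": 0, "ry": 0, "rz": 1, "hand": -1},
  {"x": 0, "y": 0, "z": 0, "rx": 0, "ry": 0, "rz": 0, "hand": -1},
  {"x": 0, "y": 0, "z": 0, "rx": 0, "ry": 0, "rz": 0, "hand": -1},
])

```text
time: 8.8
eef_pos: [0.5253, -0.0394, 0.1428]
eef_rot: [-0.044, -3.141, -0.0]
wrist_force: [0.9, 0.5, -2.2]
grip_width: 0.502
```

Run:
```python
from h import *
st()
d=grab('wrist');print(d['cam_to_world'])
cv2.imwrite('pics/w4.png',cv2.resize(d['pixels'][:,:,::-1],(800,600),interpolation=cv2.INTER_CUBIC))
```

```text
t 8.8 pos [ 0.5253 -0.0394  0.1428] yaw 178.41 toolz [-3.e-04  2.e-04 -1.e+00] F [ 0.9  0.5 -2.2] w 0.502 tip 0.025
[[ 2.64763707e-02 -9.52145575e-01 -3.04495986e-01  4.47913966e-01]
 [ 9.99649150e-01  2.54500587e-02  7.33973804e-03 -3.82988099e-02]
 [ 7.60941611e-04 -3.04583483e-01  9.52485340e-01  2.60718962e-01]
 [ 0.00000000e+00  0.00000000e+00  0.00000000e+00  1.00000000e+00]]
```

View pics/w4.png

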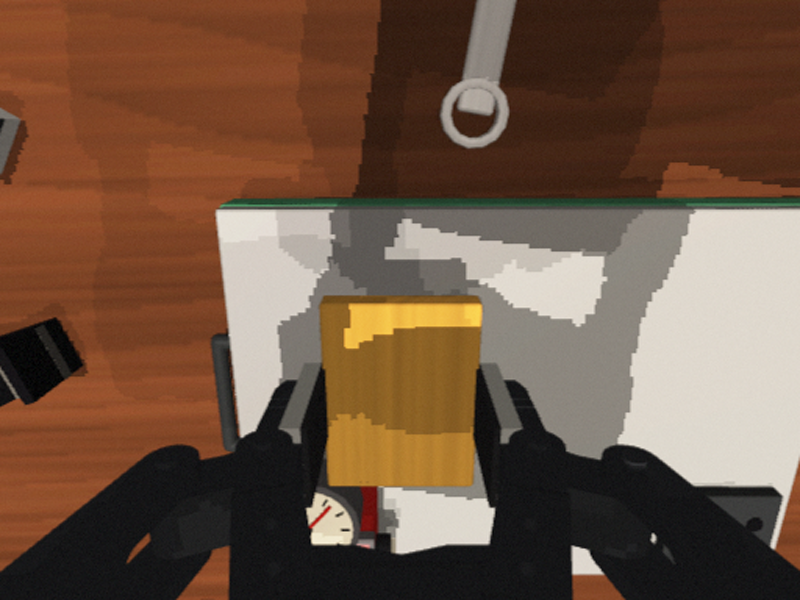

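The view shows the packing held square at (321–481, 300–486), plate corner FR at (217,210), and the dial at (330,525), clear of the packing.

Run:
```python
from h import *
d=grab('wrist');s=1.5625
P=lambda u,v,z:at(d,u/s,v/s,z)[:2].round(4)
z=.1428-.0238+.0085
c=np.array([P(u,v,z) for u,v in [(320,302),(482,302),(473,486),(329,486)]]);print(c,c.mean(0))
print('FR',P(217,209.5,.04),'edge pt',P(790,204.5,.04), 'R edge', P(231,340,.04))
```

```text
[[ 0.4943 -0.0611]
 [ 0.4954 -0.0169]
 [ 0.5556 -0.0183]
 [ 0.5544 -0.0627]] [ 0.524925 -0.03975 ]
FR [ 0.4817 -0.1172] edge pt [0.4859 0.1274] R edge [ 0.5423 -0.1188]
```

>>> apply_moves([
  {"x": 0.02, "y": 0.01, "z": -0.4, "rx": 0, "ry": 0, "rz": 0, "hand": -1},
  {"x": 0, "y": 0, "z": -0.4, "rx": 0, "ry": 0, "rz": 0, "hand": -1},
  {"x": 0, "y": 0, "z": -0.3, "rx": 0, "ry": 0, "rz": 0, "hand": -1},
  {"x": 0, "y": 0, "z": -0.1, "rx": 0, "ry": 0, "rz": 0, "hand": -1},
  {"x": 0, "y": 0, "z": -0.05, "rx": 0, "ry": 0, "rz": 0, "hand": -1},
  {"x": 0, "y": 0, "z": -0.03, "rx": 0, "ry": 0, "rz": 0, "hand": -1},
  {"x": 0, "y": 0, "z": 0, "rx": 0, "ry": 0, "rz": 0, "hand": -1},
])

```text
time: 9.78
eef_pos: [0.5268, -0.0392, 0.0664]
eef_rot: [0.04, 3.141, -0.0]
wrist_force: [1.3, 0.5, -1.6]
grip_width: 0.503
```

>>> apply_moves([
  {"x": 0, "y": 0, "z": -0.02, "rx": 0, "ry": 0, "rz": 0, "hand": -1},
  {"x": 0, "y": 0, "z": -0.015, "rx": 0, "ry": 0, "rz": 0, "hand": -1},
  {"x": 0, "y": 0, "z": 0, "rx": 0, "ry": 0, "rz": 0, "hand": -1},
])

```text
time: 10.15
eef_pos: [0.5266, -0.0392, 0.064]
eef_rot: [-0.04, -3.141, -0.0]
wrist_force: [-0.7, 0.1, -2.5]
grip_width: 0.504
```

>>> apply_moves([
  {"x": 0, "y": 0, "z": -0.015, "rx": 0, "ry": 0, "rz": 0, "hand": -1},
  {"x": 0, "y": 0, "z": -0.01, "rx": 0, "ry": 0, "rz": 0, "hand": -1},
  {"x": 0, "y": 0, "z": 0, "rx": 0, "ry": 0, "rz": 0, "hand": -1},
])

```text
time: 10.52
eef_pos: [0.5267, -0.0392, 0.0638]
eef_rot: [0.04, 3.14, -0.0]
wrist_force: [-7.5, 0.7, 30.7]
grip_width: 0.503
```

>>> apply_moves([
  {"x": 0, "y": 0, "z": 0.02, "rx": 0, "ry": 0, "rz": 0, "hand": -0.2},
  {"x": 0, "y": 0, "z": 0, "rx": 0, "ry": 0, "rz": 0, "hand": 0.2},
  {"x": 0, "y": 0, "z": 0, "rx": 0, "ry": 0, "rz": 0, "hand": 0.2},
  {"x": 0, "y": 0, "z": 0, "rx": 0, "ry": 0, "rz": 0, "hand": 0.2},
  {"x": 0, "y": 0, "z": 0.3, "rx": 0, "ry": 0, "rz": 0, "hand": 0.2},
  {"x": 0, "y": 0, "z": 0.5, "rx": 0, "ry": 0, "rz": 0, "hand": 0.2},
  {"x": 0, "y": 0, "z": 0.7, "rx": 0, "ry": 0, "rz": 0, "hand": 0.2},
  {"x": 0, "y": 0, "z": 0.7, "rx": 0, "ry": 0, "rz": 0, "hand": 0.2},
  {"x": 0, "y": 0, "z": 0, "rx": 0, "ry": 0, "rz": 0, "hand": 0.6},
])

```text
time: 11.65
eef_pos: [0.528, -0.0394, 0.1984]
eef_rot: [0.04, 3.136, -0.001]
wrist_force: [-0.1, 0.4, 0.1]
grip_width: 0.788
```

Run:
```python
from h import *
import pickle
st()
D={n:grab(n) for n in('wrist','top')}
pickle.dump(D,open('D2.pkl','wb'))
t=D['top']['pixels'][:,:,::-1];print(proj(D['top'],[.527,-.039,.05]),proj(D['top'],[.44,-.245,.04]))
A=cv2.resize(D['wrist']['pixels'][:,:,::-1],(533,400),interpolation=cv2.INTER_CUBIC);B=cv2.resize(t[150:240,290:350],(267,400),interpolation=cv2.INTER_CUBIC)
cv2.imwrite('pics/c4.png',np.hstack([A,B]))
```

```text
t 11.65 pos [ 0.528  -0.0394  0.1984] yaw 178.54 toolz [ 0.0051 -0.001  -1.    ] F [-0.1  0.4  0.1] w 0.788 tip 0.025
[240.95240915 177.45027248] [311.5904152  207.15460804]
```

View pics/c4.png

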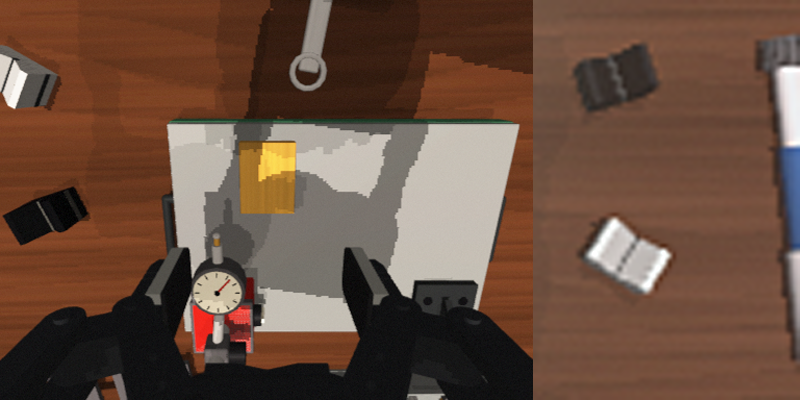

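The packing sits at A-pixels (239–296, 142–213) with the indicator tip at (216,236). In the right panel, the black block is centred at about (617,78) and the bright one at (628,255).

Run:
```python
from h import *
import pickle
D=pickle.load(open('D2.pkl','rb'));d=D['wrist'];s=1.0411
P=lambda u,v,z:at(d,u/s,v/s,z)[:2]
c=np.array([P(u,v,.0485) for u,v in [(239,142),(296,142),(296,213),(240,213)]]);print(c.round(4),c.mean(0))
print('FR',P(168,124,.04),'FL',P(518.5,124,.04),'tip',P(216,235,.086))
t=D['top'];Q=lambda u,v:at(t,(u-533)/4.45+290,v/4.445+150,.04)[:2]
for n,L in [('black',[(575,72),(650,43),(660,80),(590,112)]),('bright',[(610,217),(672,256),(648,294),(583,252)])]:
    c=np.array([Q(*x) for x in L]);v=c[0]+c[3]-c[1]-c[2];print(n,c.mean(0).round(4),'sidenormal(y) dir deg',np.degrees(np.arctan2(v[1],v[0])),np.hypot(*v)/2,np.hypot(*(c[0]+c[1]-c[2]-c[3]))/2)
# native-res auto: bright
print('wrist bright/black A', [P(u,v,.04).round(4) for u,v in [(30,75),(45,215)]])
```

```text
[[ 0.4963 -0.061 ]
 [ 0.4974 -0.0166]
 [ 0.5569 -0.0164]
 [ 0.5557 -0.0631]] [ 0.52656716 -0.03928914]
FR [ 0.48209169 -0.11724859] FL [0.48882767 0.16016897] tip [ 0.55776672 -0.07803374]
black [ 0.5583 -0.2409] sidenormal(y) dir deg 112.74295914574199 0.05287396488724199 0.02717492906425378
bright [ 0.4396 -0.2444] sidenormal(y) dir deg 56.8855605499376 0.04910361250275614 0.029545097692159215
wrist bright/black A [array([ 0.4429, -0.2178]), array([ 0.5569, -0.232 ])]
```

>>> apply_moves([
  {"x": -0.25, "y": -0.57, "z": 0, "rx": 0, "ry": 0, "rz": -0.88, "hand": 0.6},
  {"x": -0.25, "y": -0.57, "z": 0, "rx": 0, "ry": 0, "rz": -0.88, "hand": 0.6},
  {"x": -0.25, "y": -0.57, "z": 0, "rx": 0, "ry": 0, "rz": -0.88, "hand": 0.6},
  {"x": -0.25, "y": -0.57, "z": -0.1, "rx": 0, "ry": 0, "rz": -0.88, "hand": 0.6},
  {"x": -0.25, "y": -0.57, "z": -0.1, "rx": 0, "ry": 0, "rz": -0.88, "hand": 0.6},
  {"x": -0.22, "y": -0.57, "z": -0.1, "rx": 0, "ry": 0, "rz": -0.88, "hand": 0.6},
  {"x": 0, "y": 0, "z": 0, "rx": 0, "ry": 0, "rz": 0, "hand": 0.6},
  {"x": 0, "y": 0, "z": 0, "rx": 0, "ry": 0, "rz": 0, "hand": 0.6},
])

```text
time: 12.75
eef_pos: [0.438, -0.2439, 0.1768]
eef_rot: [-0.895, -3.01, -0.001]
wrist_force: [0.2, 0.8, -0.3]
grip_width: 0.802
```

Run:
```python
from h import *
import pickle
st()
d=grab('wrist');pickle.dump(d,open('D3.pkl','wb'))
cv2.imwrite('pics/w5.png',cv2.resize(d['pixels'][:,:,::-1],(800,600),interpolation=cv2.INTER_CUBIC))
```

```text
t 12.75 pos [ 0.438  -0.2439  0.1768] yaw 146.88 toolz [-0.0015  0.0013 -1.    ] F [ 0.2  0.8 -0.3] w 0.802 tip 0.025
```

View pics/w5.png

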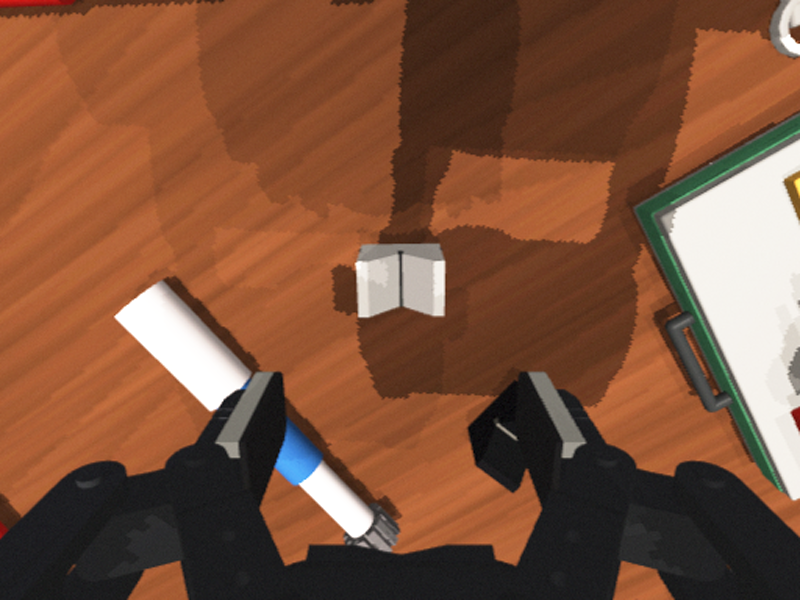

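The bright block is square to the jaws, with its top face at (356–445, 261–317).

Run:
```python
from h import *
import pickle
d=pickle.load(open('D3.pkl','rb'));s=1.5625
c=np.array([at(d,u/s,v/s,.04)[:2] for u,v in [(356,261),(445,261),(444.5,317),(359,317)]]);v=c[1]+c[2]-c[0]-c[3]
print(c.round(4),c.mean(0),np.degrees(np.arctan2(v[1],v[0])),np.hypot(*v)/2)
# shaft & pixel check
print(at(d,140/s,300/s,.016),at(d,372/s,525/s,.016))
```

```text
[[ 0.4176 -0.2576]
 [ 0.4423 -0.2196]
 [ 0.4681 -0.2358]
 [ 0.4435 -0.2735]] [ 0.4428709 -0.2466191] 56.926305703742756 0.0451660069824575
[ 0.37346732 -0.37894055  0.016     ] [ 0.57637534 -0.35630243  0.016     ]
```

>>> apply_moves([
  {"x": 0.08, "y": -0.05, "z": -0.6, "rx": 0, "ry": 0, "rz": 0, "hand": 0.6},
  {"x": 0, "y": 0, "z": -0.6, "rx": 0, "ry": 0, "rz": 0, "hand": 0.6},
  {"x": 0, "y": 0, "z": -0.6, "rx": 0, "ry": 0, "rz": 0, "hand": 0.5},
  {"x": 0, "y": 0, "z": -0.5, "rx": 0, "ry": 0, "rz": 0, "hand": 0.5},
  {"x": 0, "y": 0, "z": -0.18, "rx": 0, "ry": 0, "rz": 0, "hand": 0.4},
  {"x": 0, "y": 0, "z": 0, "rx": 0, "ry": 0, "rz": 0, "hand": 0.2},
  {"x": 0, "y": 0, "z": 0, "rx": 0, "ry": 0, "rz": 0, "hand": -0.5},
  {"x": 0, "y": 0, "z": 0, "rx": 0, "ry": 0, "rz": 0, "hand": -1},
  {"x": 0, "y": 0, "z": 0, "rx": 0, "ry": 0, "rz": 0, "hand": -1},
  {"x": 0, "y": 0, "z": 0, "rx": 0, "ry": 0, "rz": 0, "hand": -1},
])

```text
time: 14.05
eef_pos: [0.4436, -0.2476, 0.0297]
eef_rot: [0.896, 3.01, -0.001]
wrist_force: [-0.2, 1.3, 9.4]
grip_width: 0.524
```

>>> apply_moves([
  {"x": 0, "y": 0, "z": 0.2, "rx": 0, "ry": 0, "rz": 0, "hand": -1},
  {"x": 0, "y": 0, "z": 0.8, "rx": 0, "ry": 0, "rz": 0, "hand": -1},
  {"x": 0, "y": 0, "z": 0.8, "rx": 0, "ry": 0, "rz": -0.7, "hand": -1},
  {"x": 0, "y": 0.35, "z": 0.4, "rx": 0, "ry": 0, "rz": -1, "hand": -1},
  {"x": 0.05, "y": 0.39, "z": 0, "rx": 0, "ry": 0, "rz": -1, "hand": -1},
  {"x": 0.05, "y": 0.39, "z": 0, "rx": 0, "ry": 0, "rz": -1, "hand": -1},
  {"x": 0.05, "y": 0.39, "z": 0, "rx": 0, "ry": 0, "rz": -1, "hand": -1},
  {"x": 0.24, "y": 0.39, "z": 0, "rx": 0, "ry": 0, "rz": -1, "hand": -1},
  {"x": 0.25, "y": 0.39, "z": 0, "rx": 0, "ry": 0, "rz": -1, "hand": -1},
  {"x": 0.25, "y": 0.39, "z": 0, "rx": 0, "ry": 0, "rz": -1, "hand": -1},
  {"x": 0.25, "y": 0.39, "z": 0, "rx": 0, "ry": 0, "rz": -1, "hand": -1},
  {"x": 0.25, "y": 0.39, "z": 0, "rx": 0, "ry": 0, "rz": -1, "hand": -1},
])

```text
time: 15.55
eef_pos: [0.5268, -0.0384, 0.1616]
eef_rot: [2.251, 2.191, 0.0]
wrist_force: [0.6, -0.6, -3.6]
grip_width: 0.518
```

>>> apply_moves([
  {"x": 0, "y": 0, "z": -0.3, "rx": 0, "ry": 0, "rz": 0, "hand": -1},
  {"x": 0, "y": 0, "z": 0, "rx": 0, "ry": 0, "rz": 0, "hand": -1},
  {"x": 0, "y": 0, "z": 0, "rx": 0, "ry": 0, "rz": 0, "hand": -1},
])

```text
time: 15.92
eef_pos: [0.5265, -0.0394, 0.1436]
eef_rot: [2.247, 2.195, 0.0]
wrist_force: [-0.2, 0.1, -2.5]
grip_width: 0.517
```

Run:
```python
from h import *
st()
```

```text
t 15.925 pos [ 0.5265 -0.0394  0.1436] yaw 88.65 toolz [ 2.e-04 -1.e-04 -1.e+00] F [-0.2  0.1 -2.5] w 0.517 tip 0.025
```

>>> apply_moves([
  {"x": 0.01, "y": -0.015, "z": -0.4, "rx": 0, "ry": 0, "rz": 0, "hand": -1},
  {"x": 0, "y": 0, "z": -0.4, "rx": 0, "ry": 0, "rz": 0, "hand": -1},
  {"x": 0, "y": 0, "z": -0.2, "rx": 0, "ry": 0, "rz": 0, "hand": -1},
  {"x": 0, "y": 0, "z": -0.05, "rx": 0, "ry": 0, "rz": 0, "hand": -1},
  {"x": 0, "y": 0, "z": -0.02, "rx": 0, "ry": 0, "rz": 0, "hand": -1},
  {"x": 0, "y": 0, "z": 0, "rx": 0, "ry": 0, "rz": 0, "hand": -1},
])

```text
time: 16.68
eef_pos: [0.5275, -0.0402, 0.0792]
eef_rot: [2.247, 2.195, 0.001]
wrist_force: [0.1, -0.4, -3.6]
grip_width: 0.518
```

>>> apply_moves([
  {"x": 0, "y": 0, "z": -0.02, "rx": 0, "ry": 0, "rz": 0, "hand": -1},
  {"x": 0, "y": 0, "z": 0, "rx": 0, "ry": 0, "rz": 0, "hand": -1},
])

```text
time: 16.92
eef_pos: [0.5275, -0.0402, 0.0782]
eef_rot: [2.247, 2.195, 0.001]
wrist_force: [-1.2, -0.3, 7.9]
grip_width: 0.518
```

>>> apply_moves([
  {"x": 0, "y": 0, "z": 0, "rx": 0, "ry": 0, "rz": 0, "hand": 0.1},
  {"x": 0, "y": 0, "z": 0, "rx": 0, "ry": 0, "rz": 0, "hand": 0.2},
  {"x": 0, "y": 0, "z": 0, "rx": 0, "ry": 0, "rz": 0, "hand": 0.25},
  {"x": 0, "y": 0, "z": 0.1, "rx": 0, "ry": 0, "rz": 0, "hand": 0.25},
  {"x": 0, "y": 0, "z": 0.4, "rx": 0, "ry": 0, "rz": 0, "hand": 0.25},
  {"x": 0, "y": 0, "z": 0.7, "rx": 0, "ry": 0, "rz": 0, "hand": 0.25},
  {"x": 0, "y": 0, "z": 0.8, "rx": 0, "ry": 0, "rz": 0, "hand": 0.6},
  {"x": 0, "y": 0, "z": 0, "rx": 0, "ry": 0, "rz": 0, "hand": 0.6},
  {"x": 0, "y": 0, "z": 0, "rx": 0, "ry": 0, "rz": 0, "hand": 0.6},
])

```text
time: 18.05
eef_pos: [0.5269, -0.0401, 0.1975]
eef_rot: [2.247, 2.195, 0.0]
wrist_force: [-0.4, 0.2, -0.2]
grip_width: 0.8
```

Run:
```python
from h import *
import pickle
st()
d=grab('wrist');pickle.dump(d,open('D4.pkl','wb'))
cv2.imwrite('pics/w6.png',cv2.resize(d['pixels'][:,:,::-1],(800,600),interpolation=cv2.INTER_CUBIC))
```

```text
t 18.05 pos [ 0.5269 -0.0401  0.1975] yaw 88.66 toolz [ 1.e-04 -0.e+00 -1.e+00] F [-0.4  0.2 -0.2] w 0.800 tip 0.025
```

View pics/w6.png

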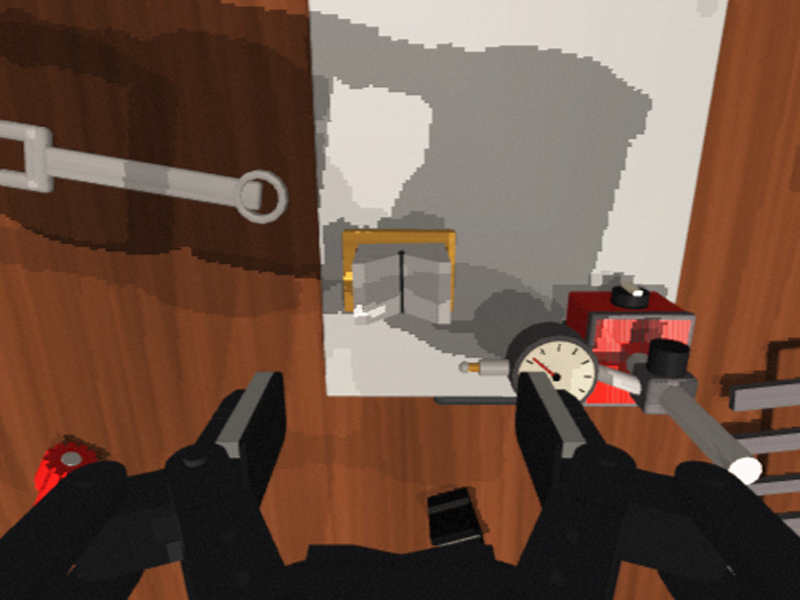

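The bright block stands on the packing at (353–451, 261–322), with the packing edges at 343 and 456 and the tip at (462,367).

Run:
```python
from h import *
import pickle
d=pickle.load(open('D4.pkl','rb'));s=1.5625
P=lambda u,v,z:at(d,u/s,v/s,z)[:2].round(4)
print('pack',P(343,231,.0485),P(456,231,.0485),'block far',P(354,260,.0885),P(450,260,.0885),'near',P(356,321,.0885),P(451,322,.0885))
print('far bottom edge',P(352,247,.0485),P(450,247,.0485))
print('tip',P(461,367,.086),'root',P(402,253,.0715),P(402,312,.0715),'FR',P(327,396,.04),'edge',P(310,20,.04))
```

```text
pack [ 0.4984 -0.0169] [ 0.5576 -0.0182] block far [ 0.5073 -0.0222] [ 0.5507 -0.0232] near [ 0.5067 -0.0519] [ 0.5514 -0.0534]
far bottom edge [ 0.5027 -0.0255] [ 0.5545 -0.0267]
tip [ 0.5568 -0.0781] root [ 0.5291 -0.0237] [ 0.5284 -0.0542] FR [ 0.4822 -0.1186] edge [0.4873 0.0844]
```

>>> apply_moves([
  {"x": 0, "y": -0.2, "z": 0.4, "rx": 0, "ry": 0, "rz": -1, "hand": 0.6},
  {"x": 0, "y": -0.3, "z": 0, "rx": 0, "ry": 0, "rz": -1, "hand": 0.6},
  {"x": 0, "y": -0.32, "z": 0, "rx": 0, "ry": 0, "rz": -1, "hand": 0.6},
  {"x": 0, "y": -0.32, "z": 0, "rx": 0, "ry": 0, "rz": -1, "hand": 0.6},
  {"x": 0, "y": -0.32, "z": 0, "rx": 0, "ry": 0, "rz": -1, "hand": 0.6},
  {"x": 0, "y": -0.32, "z": 0, "rx": 0, "ry": 0, "rz": -1, "hand": 0.6},
  {"x": 0.1, "y": -0.32, "z": 0, "rx": 0, "ry": 0, "rz": -1, "hand": 0.6},
  {"x": 0.1, "y": -0.32, "z": 0, "rx": 0, "ry": 0, "rz": -1, "hand": 0.6},
  {"x": 0.1, "y": -0.32, "z": -0.2, "rx": 0, "ry": 0, "rz": -1, "hand": 0.6},
  {"x": 0.1, "y": -0.3, "z": -0.3, "rx": 0, "ry": 0, "rz": -1, "hand": 0.6},
  {"x": 0.1, "y": -0.3, "z": -0.3, "rx": 0, "ry": 0, "rz": -1, "hand": 0.6},
  {"x": 0, "y": 0, "z": 0, "rx": 0, "ry": 0, "rz": 0, "hand": 0.6},
])

```text
time: 19.6
eef_pos: [0.5563, -0.2408, 0.171]
eef_rot: [-3.078, -0.615, 0.005]
wrist_force: [-0.3, -0.9, -1.2]
grip_width: 0.797
```

Run:
```python
from h import *
import pickle
st()
d=grab('wrist');pickle.dump(d,open('D5.pkl','wb'))
cv2.imwrite('pics/w7.png',cv2.resize(d['pixels'][:,:,::-1],(800,600),interpolation=cv2.INTER_CUBIC))
```

```text
t 19.6 pos [ 0.5563 -0.2408  0.171 ] yaw 22.58 toolz [-0.0037  0.002  -1.    ] F [-0.3 -0.9 -1.2] w 0.797 tip 0.025
```

View pics/w7.png

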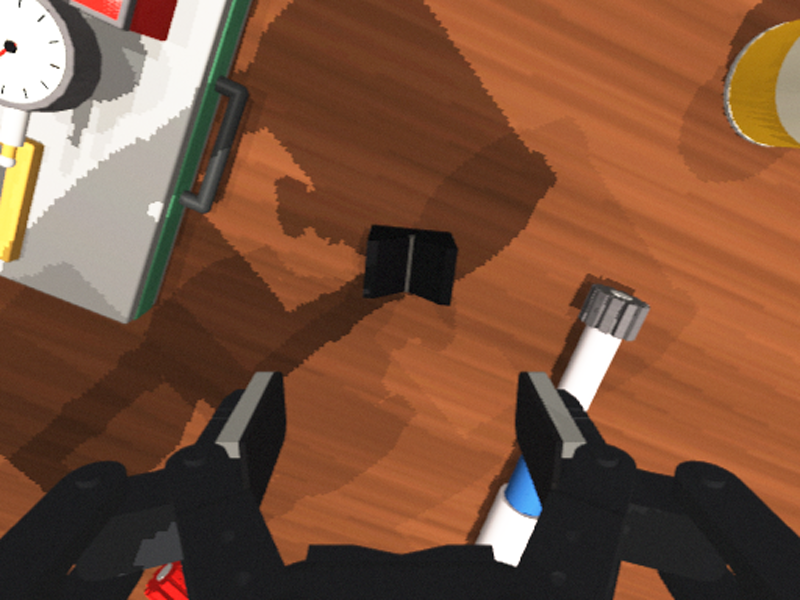

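The black block is at (364–456, 240–305). Its groove line runs from (413,237) to (407,293), slightly rotated from the jaws. I'll measure that line.

Run:
```python
from h import *
import pickle
d=pickle.load(open('D5.pkl','rb'));im=d['pixels'];g=im.max(2).astype(int)
pts=[]
for v in range(145,196):
    r=g[v,240:288]; dk=np.where(r<30)[0]
    if len(dk)<10: continue
    lo,hi=dk[0],dk[-1]; k=lo+6+np.argmax(r[lo+6:hi-5]); pts.append((v,240+lo,240+k,r[k],240+hi))
for p in pts: print(*p,end=' | ')
gl=np.array([(p[2],p[0]) for p in pts if p[3]>70])
a=at(d,*(gl[0]+[.5,0]),.023);b=at(d,*(gl[-1]+[.5,1]),.023);print(gl[0],gl[-1],a,b,np.degrees(np.arctan2(*(a-b)[1::-1])),np.hypot(*(a-b)[:2]),(a+b)/2)
s=1.5625
c=np.array([at(d,u/s,v/s,.04)[:2] for u,v in [(370,240),(457,248),(450,305),(364,298)]]);v=c[1]+c[2]-c[0]-c[3];print(c.mean(0),np.degrees(np.arctan2(v[1],v[0]))+90,np.hypot(*v)/2)
```

```text
Traceback (most recent call last):
ValueError: attempt to get argmax of an empty sequence
```

Run:
```python
from h import *
import pickle
d=pickle.load(open('D5.pkl','rb'));im=d['pixels'];g=im.max(2).astype(int)
for v in range(143,199,4): print(v,g[v,230:296:2])
gl=[]
for v in range(150,190):
    k=256+np.argmax(g[v,256:269]); 
    if g[v,k]>70: gl.append((k+.5,v+.5))
gl=np.array(gl)
a=at(d,*gl[0],.023);b=at(d,*gl[-1],.023);print(gl[0],gl[-1],a,b,np.degrees(np.arctan2(*(a-b)[1::-1])),np.hypot(*(a-b)[:2]),(a+b)/2)
s=1.5625
c=np.array([at(d,u/s,v/s,.04)[:2] for u,v in [(370,240),(457,248),(450,305),(364,298)]]);v=c[1]+c[2]-c[0]-c[3];print(c.mean(0),np.degrees(np.arctan2(v[1],v[0]))+90,np.hypot(*v)/2)
```

```text
143 [114 113 115 114  89  82 103 111 109 110 115 110 110 111 110 109 111 106
  98 101 101 100  96  99 100  98 100  98 104 104 105 105 106]
147 [114 106  88  72  15  14  14  14  12  11  16  15  14  16  15  15  11  17
  16  25  30  30  46  52  67  76  94  97  98  96  98 100 101]
151 [99 80 83 23 17 12 11 17 16 13 13  9 16 12 13 17 53 59 16 14 15 12 15 12
 13  9 13 14 15 15 85 97 95]
155 [81 78 61 30 32 29 23 22 20 19 19 18 17 17 16 19 67 59 12 19 13 18 17 12
 13 13 12 12 14 13 17 97 97]
159 [78 68 53 31 32 31 19 23 18 19 24 17 18 17 21 18 74 51 13 17 14 17 19 21
 16 16 17 20 22 21 22 29 95]
163 [123  97  42  30  30  31  12  23  18  18  18  17  19  18  14  17  91  19
  18  11  16  12  22  19  16  16  17  15  21  21  20  51  93]
167 [130 127  41  29  28  24  18  21  16  19  18  17  19  15  17  36  79  16
  17  17  17  15  13  14  20  17  14  18  20  24  21  73  98]
171 [134 132  19  21  20  20  20  15  16  19  21  15  15  19  16  52  67  20
  22  15  15  17  17  19  14  16  14  16  17  18  23  82  95]
175 [98 76 20 24 21 18 18 19 14 20 18 20 17 19 18 65 63 16 18 20 18 17 19 14
 17 16 16 
[... 258 characters left out ...]
7  17  16  20  23  17  20 123 151 151]
187 [ 67  52  44  33  20  11  15  19  20  17  16  20  38  69  78  86  49  13
  19  16  14  18  17  15  18  16  17  23  18  26 151 151 150]
191 [ 62  64  63  66  63  62  64  64  66  64  62  65  63  94 109 137 136 137
 126 137 133  76  19  13  16  15  20  21  21  66 127 148 152]
195 [ 64  64  64  61  62  64  65  69 133 132 131 130 140 136 134 134 135 135
 136 135 139 135 135 131 124 120  91  83  56 109 135 155 153]
[263.5 152.5] [260.5 189.5] [ 0.57700879 -0.23956763  0.023     ] [ 0.54658745 -0.24974872  0.023     ] 18.503800256438698 0.03207978190461768 [ 0.56179812 -0.24465817  0.023     ]
[ 0.56362703 -0.24414433] 17.56448305512278 0.04351334188629987
```

>>> apply_moves([
  {"x": 0.1, "y": -0.06, "z": -0.3, "rx": 0, "ry": 0, "rz": -0.73, "hand": 0.6},
  {"x": 0, "y": 0, "z": -0.6, "rx": 0, "ry": 0, "rz": 0, "hand": 0.6},
  {"x": 0, "y": 0, "z": -0.6, "rx": 0, "ry": 0, "rz": 0, "hand": 0.5},
  {"x": 0, "y": 0, "z": -0.6, "rx": 0, "ry": 0, "rz": 0, "hand": 0.5},
  {"x": 0, "y": 0, "z": -0.26, "rx": 0, "ry": 0, "rz": 0, "hand": 0.4},
  {"x": 0, "y": 0, "z": 0, "rx": 0, "ry": 0, "rz": 0, "hand": 0.2},
  {"x": 0, "y": 0, "z": 0, "rx": 0, "ry": 0, "rz": 0, "hand": -0.5},
  {"x": 0, "y": 0, "z": 0, "rx": 0, "ry": 0, "rz": 0, "hand": -1},
  {"x": 0, "y": 0, "z": 0, "rx": 0, "ry": 0, "rz": 0, "hand": -1},
  {"x": 0, "y": 0, "z": 0, "rx": 0, "ry": 0, "rz": 0, "hand": -1},
])

```text
time: 20.9
eef_pos: [0.5637, -0.2443, 0.0329]
eef_rot: [3.101, 0.499, 0.002]
wrist_force: [-0.7, 0.5, 8.1]
grip_width: 0.521
```

```bash
python3 -c "
from h import *
st()"
```

```text
t 20.9 pos [ 0.5637 -0.2443  0.0329] yaw 18.28 toolz [ 1.3e-03 -6.0e-04 -1.0e+00] F [-0.7  0.5  8.1] w 0.521 tip 0.025
```

>>> apply_moves([
  {"x": 0, "y": 0, "z": 0.2, "rx": 0, "ry": 0, "rz": 0, "hand": -1},
  {"x": 0, "y": 0, "z": 0.9, "rx": 0, "ry": 0, "rz": 0, "hand": -1},
  {"x": -0.3, "y": 0, "z": 0.9, "rx": 0, "ry": 0, "rz": 0.7, "hand": -1},
  {"x": -0.4, "y": 0.2, "z": 0.8, "rx": 0, "ry": 0, "rz": 1, "hand": -1},
  {"x": -0.3, "y": 0.6, "z": 0.5, "rx": 0, "ry": 0, "rz": 1, "hand": -1},
  {"x": 0, "y": 0.7, "z": 0, "rx": 0, "ry": 0, "rz": 1, "hand": -1},
  {"x": 0, "y": 0.7, "z": 0, "rx": 0, "ry": 0, "rz": 1, "hand": -1},
  {"x": 0, "y": 0.7, "z": 0, "rx": 0, "ry": 0, "rz": 1, "hand": -1},
  {"x": 0, "y": 0.7, "z": 0, "rx": 0, "ry": 0, "rz": 1, "hand": -1},
  {"x": 0, "y": 0.7, "z": -0.3, "rx": 0, "ry": 0, "rz": 1, "hand": -1},
  {"x": 0.2, "y": 0.7, "z": -0.5, "rx": 0, "ry": 0, "rz": 1, "hand": -1},
  {"x": 0.25, "y": 0.53, "z": -0.5, "rx": 0, "ry": 0, "rz": 1, "hand": -1},
])

```text
time: 22.4
eef_pos: [0.5304, 0.0894, 0.1521]
eef_rot: [2.463, 1.949, 0.002]
wrist_force: [0.8, -0.3, -1.2]
grip_width: 0.517
```

>>> apply_moves([
  {"x": 0, "y": 0, "z": -0.6, "rx": 0, "ry": 0, "rz": 1, "hand": -1},
  {"x": 0, "y": 0, "z": 0, "rx": 0, "ry": 0, "rz": 0, "hand": -1},
  {"x": 0, "y": 0, "z": 0, "rx": 0, "ry": 0, "rz": 0, "hand": -1},
])

```text
time: 22.78
eef_pos: [0.5306, 0.0874, 0.1173]
eef_rot: [2.365, 2.067, 0.001]
wrist_force: [-0.3, -0.6, -2.8]
grip_width: 0.514
```

```bash
python3 -c "
from h import *
st()"
```

```text
t 22.775 pos [0.5306 0.0874 0.1173] yaw 82.31 toolz [ 1.1e-03  1.0e-04 -1.0e+00] F [-0.3 -0.6 -2.8] w 0.514 tip 0.025
```

>>> apply_moves([
  {"x": 0, "y": 0, "z": -0.3, "rx": 0, "ry": 0, "rz": 1, "hand": -1},
  {"x": 0, "y": 0, "z": -0.25, "rx": 0, "ry": 0, "rz": 0.05, "hand": -1},
  {"x": 0, "y": 0, "z": -0.1, "rx": 0, "ry": 0, "rz": 0, "hand": -1},
  {"x": 0, "y": 0, "z": -0.05, "rx": 0, "ry": 0, "rz": 0, "hand": -1},
  {"x": 0, "y": 0, "z": 0, "rx": 0, "ry": 0, "rz": 0, "hand": -1},
])

```text
time: 23.4
eef_pos: [0.5303, 0.0877, 0.074]
eef_rot: [2.246, 2.197, 0.0]
wrist_force: [-0.3, -0.3, -3.1]
grip_width: 0.515
```

>>> apply_moves([
  {"x": 0, "y": 0, "z": -0.025, "rx": 0, "ry": 0, "rz": 0, "hand": -1},
  {"x": 0, "y": 0, "z": -0.01, "rx": 0, "ry": 0, "rz": 0, "hand": -1},
  {"x": 0, "y": 0, "z": 0, "rx": 0, "ry": 0, "rz": 0, "hand": -1},
])

```text
time: 23.78
eef_pos: [0.5305, 0.0877, 0.0729]
eef_rot: [2.245, 2.197, 0.001]
wrist_force: [-4.1, -1.0, 18.3]
grip_width: 0.517
```

>>> apply_moves([
  {"x": 0, "y": 0, "z": 0.01, "rx": 0, "ry": 0, "rz": 0, "hand": 0.1},
  {"x": 0, "y": 0, "z": 0, "rx": 0, "ry": 0, "rz": 0, "hand": 0.2},
  {"x": 0, "y": 0, "z": 0, "rx": 0, "ry": 0, "rz": 0, "hand": 0.25},
  {"x": 0, "y": 0, "z": 0.1, "rx": 0, "ry": 0, "rz": 0, "hand": 0.25},
  {"x": 0, "y": 0, "z": 0.4, "rx": 0, "ry": 0, "rz": 0, "hand": 0.25},
  {"x": 0, "y": 0, "z": 0.7, "rx": 0, "ry": 0, "rz": 0, "hand": 0.25},
  {"x": 0, "y": -0.4, "z": 0.8, "rx": 0, "ry": 0, "rz": 0, "hand": 0.6},
  {"x": 0, "y": -0.4, "z": 0.7, "rx": 0, "ry": 0, "rz": 0, "hand": 0.6},
  {"x": 0, "y": 0, "z": 0, "rx": 0, "ry": 0, "rz": 0, "hand": 0.6},
  {"x": 0, "y": 0, "z": 0, "rx": 0, "ry": 0, "rz": 0, "hand": 0.6},
])

```text
time: 25.02
eef_pos: [0.5298, 0.0398, 0.2341]
eef_rot: [-2.245, -2.197, 0.0]
wrist_force: [1.2, 0.9, -0.3]
grip_width: 0.797
```

Run:
```python
from h import *
import pickle
st()
d=grab('wrist');pickle.dump(d,open('D6.pkl','wb'))
cv2.imwrite('pics/w8.png',cv2.resize(d['pixels'][:,:,::-1],(800,600),interpolation=cv2.INTER_CUBIC))
```

```text
t 25.025 pos [0.5298 0.0398 0.2341] yaw 88.75 toolz [-4.e-04  2.e-04 -1.e+00] F [ 1.2  0.9 -0.3] w 0.797 tip 0.025
```

View pics/w8.png

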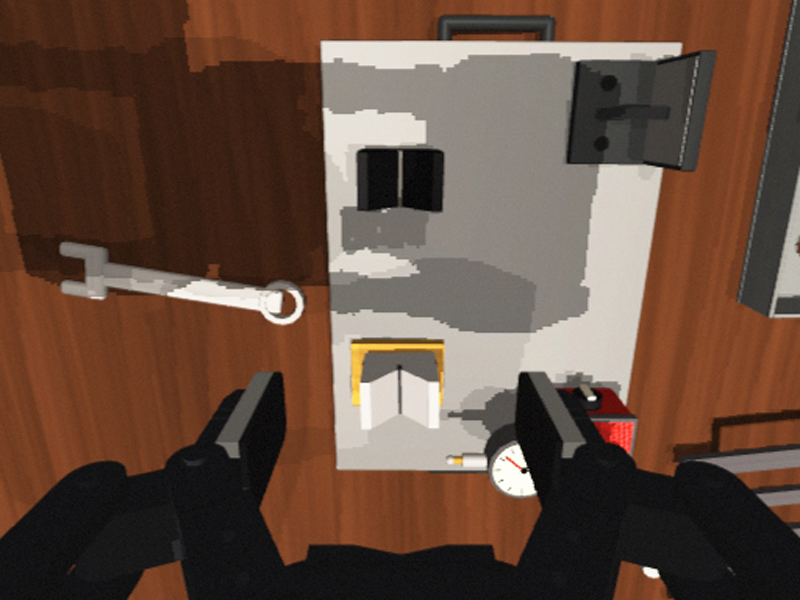

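Both grooves line up in the image, black at u≈401 and bright at u≈400, with the tip at (449,460).

Run:
```python
from h import *
import pickle
d=pickle.load(open('D6.pkl','rb'));s=1.5625
P=lambda u,v,z:at(d,u/s,v/s,z)[:2].round(4)
print('black root',P(401,151,.063),P(401,206,.063),'bright',P(400,367,.0715),P(400,412,.0715),'tip',P(449,460,.086),'FL',P(321,42,.04),'FR',P(337,469,.04))
print('black top',P(358,153,.08),P(443,153,.08),P(361,211,.08),P(442,211,.08))
```

```text
black root [0.5324 0.1018] [0.5318 0.072 ] bright [ 0.5293 -0.023 ] [ 0.5286 -0.0536] tip [ 0.5577 -0.0784] FL [0.4895 0.1596] FR [ 0.4824 -0.1181]
black top [0.5104 0.1021] [0.5537 0.1012] [0.5106 0.0725] [0.5533 0.0716]
```

>>> apply_moves([
  {"x": -0.05, "y": -0.42, "z": 0, "rx": 0, "ry": 0, "rz": 1, "hand": 0.6},
  {"x": -0.05, "y": -0.42, "z": 0, "rx": 0, "ry": 0, "rz": 1, "hand": 0.6},
  {"x": -0.05, "y": -0.42, "z": 0, "rx": 0, "ry": 0, "rz": 1, "hand": 0.6},
  {"x": -0.05, "y": -0.42, "z": 0, "rx": 0, "ry": 0, "rz": 1, "hand": 0.6},
  {"x": -0.05, "y": -0.42, "z": 0, "rx": 0, "ry": 0, "rz": 1, "hand": 0.6},
  {"x": -0.05, "y": -0.42, "z": 0, "rx": 0, "ry": 0, "rz": 1, "hand": 0.6},
  {"x": -0.05, "y": -0.42, "z": 0, "rx": 0, "ry": 0, "rz": 1, "hand": 0.6},
  {"x": -0.05, "y": -0.42, "z": 0, "rx": 0, "ry": 0, "rz": 1, "hand": 0.6},
  {"x": -0.05, "y": -0.42, "z": 0, "rx": 0, "ry": 0, "rz": 1, "hand": 0.6},
  {"x": -0.05, "y": -0.42, "z": 0, "rx": 0, "ry": 0, "rz": 1, "hand": 0.6},
  {"x": -0.05, "y": -0.42, "z": 0, "rx": 0, "ry": 0, "rz": 1, "hand": 0.6},
  {"x": -0.05, "y": -0.42, "z": 0, "rx": 0, "ry": 0, "rz": 1, "hand": 0.6},
])

```text
time: 26.58
eef_pos: [0.4939, -0.2626, 0.2329]
eef_rot: [-0.518, -3.096, -0.002]
wrist_force: [1.3, 0.0, -0.4]
grip_width: 0.805
```

>>> apply_moves([
  {"x": -0.05, "y": -0.42, "z": -0.1, "rx": 0, "ry": 0, "rz": 1, "hand": 0.6},
  {"x": -0.05, "y": -0.42, "z": -0.1, "rx": 0, "ry": 0, "rz": 1, "hand": 0.6},
  {"x": -0.05, "y": -0.42, "z": -0.1, "rx": 0, "ry": 0, "rz": 1, "hand": 0.6},
  {"x": -0.05, "y": -0.42, "z": -0.1, "rx": 0, "ry": 0, "rz": 1, "hand": 0.6},
  {"x": 0, "y": 0, "z": 0, "rx": 0, "ry": 0, "rz": 0, "hand": 0.6},
  {"x": 0, "y": 0, "z": 0, "rx": 0, "ry": 0, "rz": 0, "hand": 0.6},
])

```text
time: 27.32
eef_pos: [0.4822, -0.3625, 0.2095]
eef_rot: [0.129, -3.138, -0.002]
wrist_force: [-1.4, -0.1, 1.5]
grip_width: 0.803
```

Run:
```python
from h import *
import pickle
st()
d=grab('wrist');pickle.dump(d,open('D7.pkl','wb'))
cv2.imwrite('pics/w9.png',cv2.resize(d['pixels'][:,:,::-1],(800,600),interpolation=cv2.INTER_CUBIC))
hsv=cv2.cvtColor(d['pixels'],cv2.COLOR_RGB2HSV)
m=cv2.inRange(hsv,(100,120,50),(125,255,255))
c=max(cv2.findContours(m,0,1)[0],key=cv2.contourArea);print(cv2.contourArea(c),cv2.minAreaRect(c))
# outline of blue at axis height
w=np.array([at(d,u+.5,v+.5,.018)[:2] for u,v in c[:,0]]).astype(np.float32);print(cv2.minAreaRect(w),cv2.boxPoints(cv2.minAreaRect(w)).round(4))
```

```text
t 27.325 pos [ 0.4822 -0.3625  0.2095] yaw -175.28 toolz [-0.0012  0.0014 -1.    ] F [-1.4 -0.1  1.5] w 0.803 tip 0.025
3740.5 ((28.499996185302734, 222.99996948242188), (56.99999237060547, 97.99998474121094), 0.0)
((0.5716058015823364, -0.5894147157669067), (0.05597858503460884, 0.11754962801933289), 81.60765075683594) [[ 0.5094 -0.6085]
 [ 0.6257 -0.6257]
 [ 0.6338 -0.5703]
 [ 0.5175 -0.5531]]
```

Run:
```python
from h import *
import pickle
d=pickle.load(open('D7.pkl','rb'))
hsv=cv2.cvtColor(d['pixels'],cv2.COLOR_RGB2HSV)
m=cv2.inRange(hsv,(98,100,40),(125,255,255)); m[:,:160]=0; m[:,360:]=0
c=max(cv2.findContours(m,0,1)[0],key=cv2.contourArea)
w=np.array([at(d,u+.5,v+.5,.018)[:2] for u,v in c[:,0]]).astype(np.float32);r=cv2.minAreaRect(w);print(cv2.boundingRect(c),r,cv2.boxPoints(r).round(4))
ax=[]
P=c[:,0]
for v in range(P[:,1].min()+4,P[:,1].max()-3):
    x=np.where(m[v,160:360])[0]+160; ax.append(at(d,(x[0]+x[-1]+1)/2,v+.5,.016)[:2])
ax=np.array(ax);f=np.polyfit(ax[:,0],ax[:,1],1);print('axis yaw',np.degrees(np.arctan(f[0])),'y at .48',np.polyval(f,.48))
```

```text
(237, 127, 27, 73) ((0.4847911596298218, -0.36816132068634033), (0.07145465165376663, 0.025436684489250183), 4.771325588226318) [[ 0.4481 -0.3585]
 [ 0.4502 -0.3838]
 [ 0.5215 -0.3779]
 [ 0.5193 -0.3525]]
axis yaw 4.552659747235852 y at .48 -0.3685185186577965
```

View pics/w9.png

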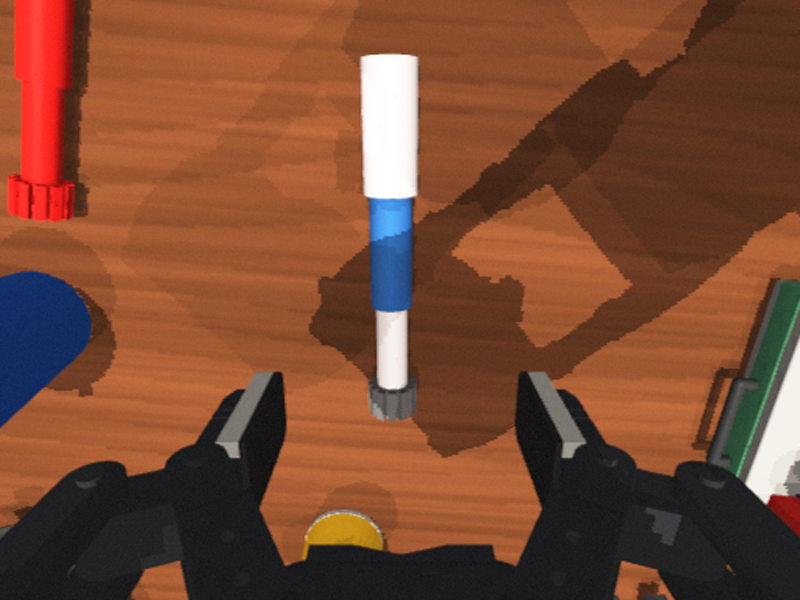

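The shaft (blue centre at about (391,255), thick end toward the camera) is aligned with the jaws, and the red decoy is off to the left.

Run:
```python
from h import *
import pickle
d=pickle.load(open('D7.pkl','rb'));s=1.5625
for n,v,z,o in [('thick end',54,.032,-.11),('step',127*s,.032,-.035),('blue/thin',200*s,.029,.035),('thin/pin',386,.026,.09),('pin end',418,.032,.11)]:
    p=at(d,391/s,v/s,z); print(n,p.round(4),'centre x',(p[0]-o*np.cos(.08)).round(4))
```

```text
thick end [ 0.3716 -0.377   0.032 ] centre x 0.4812
step [ 0.4468 -0.3711  0.032 ] centre x 0.4816
blue/thin [ 0.5168 -0.3657  0.029 ] centre x 0.4819
thin/pin [ 0.5689 -0.3616  0.026 ] centre x 0.4792
pin end [ 0.5889 -0.36    0.032 ] centre x 0.4792
```

>>> apply_moves([
  {"x": -0.02, "y": -0.1, "z": -0.5, "rx": 0, "ry": 0, "rz": -0.02, "hand": 0.6},
  {"x": 0, "y": 0, "z": -0.7, "rx": 0, "ry": 0, "rz": 0, "hand": 0.5},
  {"x": 0, "y": 0, "z": -0.7, "rx": 0, "ry": 0, "rz": 0, "hand": 0.4},
  {"x": 0, "y": 0, "z": -0.7, "rx": 0, "ry": 0, "rz": 0, "hand": 0.3},
  {"x": 0, "y": 0, "z": -0.4, "rx": 0, "ry": 0, "rz": 0, "hand": 0.2},
  {"x": 0, "y": 0, "z": -0.03, "rx": 0, "ry": 0, "rz": 0, "hand": 0},
  {"x": 0, "y": 0, "z": 0, "rx": 0, "ry": 0, "rz": 0, "hand": -0.5},
  {"x": 0, "y": 0, "z": 0, "rx": 0, "ry": 0, "rz": 0, "hand": -1},
  {"x": 0, "y": 0, "z": 0, "rx": 0, "ry": 0, "rz": 0, "hand": -1},
  {"x": 0, "y": 0, "z": 0, "rx": 0, "ry": 0, "rz": 0, "hand": -1},
  {"x": 0, "y": 0, "z": 0, "rx": 0, "ry": 0, "rz": 0, "hand": -1},
])

```text
time: 28.75
eef_pos: [0.4815, -0.3697, 0.0296]
eef_rot: [-0.127, 3.138, -0.001]
wrist_force: [0.5, 2.5, 8.5]
grip_width: 0.281
```

```bash
python3 -c "
from h import *
st()"
```

```text
t 28.75 pos [ 0.4815 -0.3697  0.0296] yaw -175.35 toolz [ 1.2e-03 -9.0e-04 -1.0e+00] F [0.5 2.5 8.5] w 0.281 tip 0.025
```

>>> apply_moves([
  {"x": 0, "y": 0, "z": 0.1, "rx": 0, "ry": 0, "rz": 0, "hand": -1},
  {"x": 0, "y": 0, "z": 0.4, "rx": 0, "ry": 0, "rz": 0, "hand": -1},
  {"x": 0, "y": 0, "z": 0.8, "rx": 0, "ry": 0, "rz": 0, "hand": -1},
  {"x": 0, "y": 0, "z": 0.9, "rx": 0, "ry": 0, "rz": 0, "hand": -1},
  {"x": 0, "y": 0, "z": 0.9, "rx": 0, "ry": 0, "rz": -0.5, "hand": -1},
  {"x": 0, "y": 0.1, "z": 0.6, "rx": 0, "ry": 0, "rz": -0.8, "hand": -1},
  {"x": 0, "y": 0.3, "z": 0.1, "rx": 0, "ry": 0, "rz": -0.9, "hand": -1},
  {"x": 0, "y": 0.4, "z": 0, "rx": 0, "ry": 0, "rz": -0.9, "hand": -1},
  {"x": 0, "y": 0.45, "z": 0, "rx": 0, "ry": 0, "rz": -0.9, "hand": -1},
  {"x": 0, "y": 0.45, "z": 0, "rx": 0, "ry": 0, "rz": -0.9, "hand": -1},
  {"x": 0, "y": 0.45, "z": 0, "rx": 0, "ry": 0, "rz": -0.9, "hand": -1},
  {"x": 0, "y": 0.45, "z": 0, "rx": 0, "ry": 0, "rz": -0.9, "hand": -1},
])

```text
time: 30.25
eef_pos: [0.4806, -0.2126, 0.2569]
eef_rot: [-0.964, -2.99, 0.0]
wrist_force: [0.5, -0.1, -3.3]
grip_width: 0.282
```

>>> apply_moves([
  {"x": 0, "y": 0.45, "z": 0, "rx": 0, "ry": 0, "rz": -0.9, "hand": -1},
  {"x": 0, "y": 0.45, "z": 0, "rx": 0, "ry": 0, "rz": -0.9, "hand": -1},
  {"x": 0, "y": 0.45, "z": 0, "rx": 0, "ry": 0, "rz": -0.9, "hand": -1},
  {"x": 0, "y": 0.45, "z": 0, "rx": 0, "ry": 0, "rz": -0.9, "hand": -1},
  {"x": 0.1, "y": 0.45, "z": 0, "rx": 0, "ry": 0, "rz": -0.9, "hand": -1},
  {"x": 0.1, "y": 0.45, "z": 0, "rx": 0, "ry": 0, "rz": -0.9, "hand": -1},
  {"x": 0.1, "y": 0.4, "z": 0, "rx": 0, "ry": 0, "rz": -0.9, "hand": -1},
  {"x": 0.1, "y": 0.4, "z": 0, "rx": 0, "ry": 0, "rz": -0.9, "hand": -1},
  {"x": 0.1, "y": 0.4, "z": 0, "rx": 0, "ry": 0, "rz": -0.9, "hand": -1},
  {"x": 0.1, "y": 0.3, "z": 0, "rx": 0, "ry": 0, "rz": -0.7, "hand": -1},
  {"x": 0, "y": 0, "z": 0, "rx": 0, "ry": 0, "rz": 0, "hand": -1},
  {"x": 0, "y": 0, "z": 0, "rx": 0, "ry": 0, "rz": 0, "hand": -1},
])

```text
time: 31.75
eef_pos: [0.5167, 0.0381, 0.2567]
eef_rot: [-2.188, -2.255, 0.0]
wrist_force: [0.2, 0.1, -3.6]
grip_width: 0.277
```

```bash
python3 -c "
from h import *
st()"
```

```text
t 31.75 pos [0.5167 0.0381 0.2567] yaw 91.73 toolz [-2.e-04 -2.e-04 -1.e+00] F [ 0.2  0.1 -3.6] w 0.277 tip 0.025
```

>>> apply_moves([
  {"x": 0.2, "y": -0.26, "z": 0, "rx": 0, "ry": 0, "rz": -0.52, "hand": -1},
  {"x": 0, "y": 0, "z": -0.6, "rx": 0, "ry": 0, "rz": 0, "hand": -1},
  {"x": 0, "y": 0, "z": -0.6, "rx": 0, "ry": 0, "rz": 0, "hand": -1},
  {"x": 0, "y": 0, "z": -0.6, "rx": 0, "ry": 0, "rz": 0, "hand": -1},
  {"x": 0, "y": 0, "z": 0, "rx": 0, "ry": 0, "rz": 0, "hand": -1},
  {"x": 0, "y": 0, "z": 0, "rx": 0, "ry": 0, "rz": 0, "hand": -1},
])

```text
time: 32.5
eef_pos: [0.5299, 0.0222, 0.1497]
eef_rot: [2.25, 2.191, 0.001]
wrist_force: [0.7, 0.5, -3.0]
grip_width: 0.279
```

Run:
```python
from h import *
import pickle
s=st()
d=grab('wrist');sd=grab('side');pickle.dump((d,sd),open('D8.pkl','wb'))
p=s['eef_pos'];yaw=np.radians(-91.4);zA=p[2]-.0136
a=np.array([np.cos(yaw),np.sin(yaw),0]);C=np.array([p[0],p[1],zA])
A=d['pixels'][:,:,::-1].copy();B=sd['pixels'][:,:,::-1].copy()
for o in(-.11,-.035,.035,.09,.11):
    for im,dd in((A,d),(B,sd)):
        u=proj(dd,C+a*o);cv2.circle(im,tuple(int(round(x)) for x in u),1,(0,255,0),-1)
u,v=[int(x) for x in proj(sd,C)];print(u,v,proj(d,C))
x0=max(0,u-75)
cv2.imwrite('pics/c5.png',np.hstack([cv2.resize(A[40:384,100:412],(400,441)),cv2.resize(B[v-83:v+82,x0:x0+150],(400,441),interpolation=cv2.INTER_CUBIC)]))
```

```text
t 32.5 pos [0.5299 0.0222 0.1497] yaw 88.48 toolz [ 1.3e-03 -2.0e-04 -1.0e+00] F [ 0.7  0.5 -3. ] w 0.279 tip 0.025
202 191 [254.47970676 257.82390927]
```

View pics/c5.png

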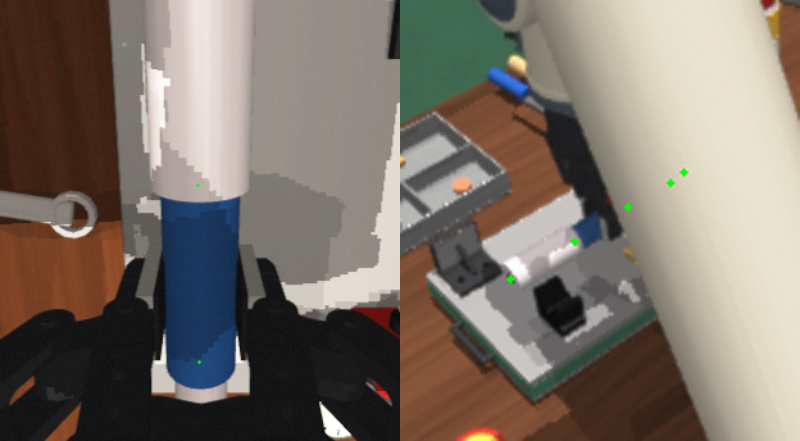

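The last picture shows the shaft held centrally and level: in the side crop, the predicted marks fall on the thick end and the step. The last checks from here on are numeric.

Run:
```python
from h import *
import pickle
d,sd=pickle.load(open('D8.pkl','rb'))
yaw=np.radians(-91.4);a=np.array([np.cos(yaw),np.sin(yaw),0]);C=np.array([.5299,.0222,.1361]);z=np.array([0,0,1])
f=lambda o,h:(proj(d,C+a*o+z*h)-[100,40])*[400/312,441/344]
print('pred step',f(-.035,.016),'thick end top',proj(d,C-a*.11+z*.016),'blue/thin',f(.035,.013))
g=d['pixels'].astype(int)
for u in (250,256):
    col=g[:,u]; b=(col[:,2]-col[:,0]>40); r=np.where(b)[0]; print(u,r.min(),r.max(), [(x-40)*441/344 for x in (r.min(),r.max()+1)])
for v in (200,230,260,290,310):
    r=np.where(g[v,:,2]-g[v,:,0]>40)[0]; r=r[(r>210)&(r<300)]; print(v,(r.min()+r.max()+1)/2,end=' ')
print([proj(d,C+a*o+z*.003).round(1) for o in(-.03,0,.03)])
```

```text
pred step [197.69298624 200.96948119] thick end top [253.57840529 -36.66832522] blue/thin [198.22855774 388.1093704 ]
250 198 342 [np.float64(202.55232558139534), np.float64(388.4389534883721)]
256 198 343 [np.float64(202.55232558139534), np.float64(389.72093023255815)]
200 256.5 230 256.5 260 256.5 290 256.5 310 257.0 [array([254.3, 197.4]), array([254.5, 261.4]), array([254.6, 317.9])]
```

>>> apply_moves([
  {"x": -0.015, "y": 0, "z": -0.3, "rx": 0, "ry": 0, "rz": 0, "hand": -1},
  {"x": 0, "y": 0, "z": -0.25, "rx": 0, "ry": 0, "rz": 0, "hand": -1},
  {"x": 0, "y": 0, "z": -0.15, "rx": 0, "ry": 0, "rz": 0, "hand": -1},
  {"x": 0, "y": 0, "z": -0.06, "rx": 0, "ry": 0, "rz": 0, "hand": -1},
  {"x": 0, "y": 0, "z": 0, "rx": 0, "ry": 0, "rz": 0, "hand": -1},
  {"x": 0, "y": 0, "z": 0, "rx": 0, "ry": 0, "rz": 0, "hand": -1},
])

```text
time: 33.35
eef_pos: [0.5283, 0.0229, 0.1033]
eef_rot: [2.249, 2.193, 0.001]
wrist_force: [-0.7, -0.4, -2.8]
grip_width: 0.278
```

>>> apply_moves([
  {"x": 0.01, "y": -0.01, "z": -0.02, "rx": 0, "ry": 0, "rz": 0, "hand": -1},
  {"x": 0, "y": 0, "z": -0.02, "rx": 0, "ry": 0, "rz": 0, "hand": -1},
  {"x": 0, "y": 0, "z": 0, "rx": 0, "ry": 0, "rz": 0, "hand": -1},
  {"x": 0, "y": 0, "z": 0, "rx": 0, "ry": 0, "rz": 0, "hand": -1},
])

```text
time: 33.85
eef_pos: [0.5287, 0.0223, 0.1006]
eef_rot: [-2.25, -2.193, 0.0]
wrist_force: [0.3, 0.4, -3.9]
grip_width: 0.28
```

>>> apply_moves([
  {"x": 0, "y": 0, "z": -0.015, "rx": 0, "ry": 0, "rz": 0, "hand": -1},
  {"x": 0, "y": 0, "z": 0, "rx": 0, "ry": 0, "rz": 0, "hand": -1},
])

```text
time: 34.1
eef_pos: [0.5287, 0.0223, 0.0997]
eef_rot: [2.25, 2.193, 0.0]
wrist_force: [0.2, -0.2, -3.1]
grip_width: 0.28
```

>>> apply_moves([
  {"x": 0, "y": 0, "z": -0.01, "rx": 0, "ry": 0, "rz": 0, "hand": -1},
  {"x": 0, "y": 0, "z": 0, "rx": 0, "ry": 0, "rz": 0, "hand": -1},
  {"x": 0, "y": 0, "z": 0, "rx": 0, "ry": 0, "rz": 0, "hand": -1},
])

```text
time: 34.48
eef_pos: [0.529, 0.0223, 0.0993]
eef_rot: [2.249, 2.192, 0.001]
wrist_force: [1.6, 0.4, 3.3]
grip_width: 0.28
```

>>> apply_moves([
  {"x": 0, "y": 0, "z": -0.005, "rx": 0, "ry": 0, "rz": 0, "hand": -1},
  {"x": 0, "y": 0, "z": 0, "rx": 0, "ry": 0, "rz": 0, "hand": -0.35},
  {"x": 0, "y": 0, "z": 0, "rx": 0, "ry": 0, "rz": 0, "hand": -0.25},
  {"x": 0, "y": 0, "z": 0, "rx": 0, "ry": 0, "rz": 0, "hand": -0.1},
  {"x": 0, "y": 0, "z": 0, "rx": 0, "ry": 0, "rz": 0, "hand": 0.2},
  {"x": 0, "y": 0, "z": 0, "rx": 0, "ry": 0, "rz": 0, "hand": 0.2},
  {"x": 0, "y": 0, "z": 0.1, "rx": 0, "ry": 0, "rz": 0, "hand": 0.2},
  {"x": 0, "y": 0, "z": 0.4, "rx": 0, "ry": 0, "rz": 0, "hand": 0.2},
  {"x": 0, "y": 0, "z": 0.7, "rx": 0, "ry": 0, "rz": 0, "hand": 0.2},
  {"x": 0, "y": 0, "z": 0.8, "rx": 0, "ry": 0, "rz": 0, "hand": 0.6},
  {"x": 0, "y": 0, "z": 0.4, "rx": 0, "ry": 0, "rz": 0, "hand": 0.6},
  {"x": 0, "y": 0, "z": 0, "rx": 0, "ry": 0, "rz": 0, "hand": 0.6},
])

```text
time: 35.98
eef_pos: [0.5295, 0.0223, 0.2449]
eef_rot: [2.247, 2.191, 0.004]
wrist_force: [1.1, -0.1, -0.9]
grip_width: 0.798
```

Run:
```python
from h import *
import pickle
st()
d=grab('wrist');t=grab('top');pickle.dump((d,t),open('D9.pkl','wb'))
cv2.imwrite('pics/w10.png',cv2.resize(d['pixels'][:,:,::-1],(800,600),interpolation=cv2.INTER_CUBIC))
g=d['pixels'].astype(int)
m=((g[:,:,2]-g[:,:,0]>40)*255).astype(np.uint8);m[:,:200]=0;m[:,310:]=0
c=max(cv2.findContours(m,0,1)[0],key=cv2.contourArea);print('blue rect',cv2.boundingRect(c))
pts=[]
x,y,w,h=cv2.boundingRect(c)
for v in range(y+4,y+h-4):
    r=np.where(m[v])[0];pts.append(at(d,(r[0]+r[-1]+1)/2,v+.5,.0856)[:2])
pts=np.array(pts);f=np.polyfit(pts[:,1],pts[:,0],1);print('axis x=',f,'deg',-np.degrees(np.arctan(f[0])))
C=np.array([np.polyval(f,.0223),.0223,.0856]);a=np.array([-f[0],-1,0]);a/=np.linalg.norm(a)
for n,o,r in(('thick end',-.11,.016),('step',-.035,.016),('blue/thin',.035,.013),('thin/pin',.09,.016),('pin end',.11,.016)):print(n,proj(d,C+a*o+[0,0,r]).round(1))
u=x+w//2
print('column',[(v,*g[v,u]) for v in range(20,384,6)])
```

```text
t 35.975 pos [0.5295 0.0223 0.2449] yaw 88.54 toolz [ 3.8e-03 -3.0e-04 -1.0e+00] F [ 1.1 -0.1 -0.9] w 0.798 tip 0.025
blue rect (240, 133, 30, 82)
axis x= [0.02355574 0.5297507 ] deg -1.3493951659809889
thick end [255.1  29.8]
step [255.2 133.7]
blue/thin [255.3 214.1]
thin/pin [255.4 271.6]
pin end [255.5 290.4]
column [(20, np.int64(230), np.int64(225), np.int64(215)), (26, np.int64(230), np.int64(225), np.int64(216)), (32, np.int64(254), np.int64(254), np.int64(254)), (38, np.int64(249), np.int64(247), np.int64(247)), (44, np.int64(232), np.int64(220), np.int64(216)), (50, np.int64(231), np.int64(220), np.int64(213)), (56, np.int64(230), np.int64(218), np.int64(213)), (62, np.int64(229), np.int64(218), np.int64(211)), (68, np.int64(229), np.int64(216), np.int64(212)), (74, np.int64(230), np.int64(218), np.int64(211)), (80, np.int64(254), np.int64(254), np.int64(254)), (86, np.int64(254), np.int64(254), np.int64(254)), (92, np.int64(254), np.int64(254), np.int64(254)), (98, np.int64(254), np.int64(254), np.int64(254)), (104, np.int64(254), np.int64(254), np.int64(254)), (110, np.in
[... 1616 characters left out ...]
35)), (302, np.int64(111), np.int64(59), np.int64(30)), (308, np.int64(111), np.int64(61), np.int64(31)), (314, np.int64(114), np.int64(60), np.int64(32)), (320, np.int64(115), np.int64(60), np.int64(34)), (326, np.int64(115), np.int64(62), np.int64(35)), (332, np.int64(114), np.int64(61), np.int64(33)), (338, np.int64(114), np.int64(60), np.int64(32)), (344, np.int64(114), np.int64(62), np.int64(33)), (350, np.int64(114), np.int64(62), np.int64(32)), (356, np.int64(19), np.int64(19), np.int64(21)), (362, np.int64(17), np.int64(20), np.int64(17)), (368, np.int64(16), np.int64(15), np.int64(16)), (374, np.int64(17), np.int64(15), np.int64(18)), (380, np.int64(20), np.int64(22), np.int64(21))]
```

```bash
python3 -c "
from h import *
print(manip.close_job()); st()"
```

```text
the job is handed in; nothing more can be done
None
the job is handed in; nothing more can be done
```

The shaft is set up on the surface plate and the job is handed in. I placed the packing plate first, then the bright V-block on top of it, then the black V-block straight on the plate. Last, I lowered the shaft into both grooves with about 6 N of contact and released it. The work took about 36 s of the 106 s allowed.

**Last checks, measured from the wrist camera:**
- **Level:** the shaft's steps and the pinion's end fall within about 1–3 px of where they should be for a level shaft 45.6 mm above the plate.
- **Square:** the shaft's axis is at −1.35°, against −1.4° for the plate.
- **Gap:** the axis is about 29.5 mm in front of the indicator tip, so the pinion gap is about 13–14 mm. The pinion's middle is opposite the tip to about 1 mm, and the thick end points away from the indicator.
- **Blocks:** they sit near +61 mm (thin journal) and −65 mm (thick journal) along the shaft. The −65 mm follows the "near −62" given and is about 8 mm off the exact middle of the thick journal.

**Disagreements and gaps:**
- The cameras disagreed by 1–2 mm. I averaged views taken from opposite sides to settle the tip and plate positions.
- The fingertips pressed the bench at up to 34 N while I was finding the height to grip the packing, and the plate at about 31 N when I set it down.
- I had used all 16 pictures, so I checked the final placement only by numbers from the camera image. I did not re-measure the tin, file, wrench and spray can at the end. No move went near them, and the wrist force never showed unexpected contact.

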